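# Load the filter carriage, dock it and tighten the gas inlet elbow

### The arm

A 6-joint arm with a two-finger parallel gripper is mounted at the origin on the work surface. World frame = base frame: x ahead of the robot, y to its left, z up, the work surface at z = 0. Lengths are in m, angles in rad, forces in N, time in s.
With the tool pointing down it reaches from about 0.3 to 0.875 m from the base axis. Payload 6.4 kg.
Tool frame: the origin (TCP) lies between the finger pads, 19 mm behind the fingertips; this is the grasp point; z points along the fingers, y is the direction in which the jaws open and shut (so a half turn about z gives the same grasp; the last joint's range is limited). The gripper opens to 88 mm and grips with 3 to 60 N. Pads are 18 mm wide; open, the fingers measure 123 mm over their backs; the gripper's body (75 mm by 187 mm) begins 45 mm behind the grasp point.
Start: joints at [-1.499, 0.181, 1.607, -0, 1.354, -0.206], TCP at [0.158, -0.553, 0.257] pointing down, gripper open.
Joint ranges: [-2.99, 2.99], [-0.89, 2.07], [0.3, 2.58], [-1.14, 4.28], [0, 2.63], [-3.12, 3.12]. Speed limits (rad/s): [2.57, 2.57, 3.01, 3.14, 3.14, 3.14].

### API

Orientations are given as a unit quaternion [x, y, z, w].
In Python, from workcell import monitor, vision, manip gives the robot as it stands.
- The arm moves only by the tool servo_tool, never from a script. Its argument "increments" is a list of rows, each an object of numbers: "dx", "dy", "dz": the shift along the tool's x, y, z in m; "ax", "ay", "az": the turn, a rotation vector about the tool's x, y, z in rad; "fingers": the closure, from -1 (fully open) to 1 (shut), so that 0 is half open. In form: [{"dx": .., "dy": .., "dz": .., "ax": .., "ay": .., "az": .., "fingers": ..}, ...]. A call has 1 to 8 rows; each row shifts and turns the commanded pose from where the row before left it, along the tool's axes as they then stand; what a row does not reach is not made up. A row lasts 1/10 s, in which the tool goes at most 50 mm and 8.59 degrees, less where a joint would pass 70% of its speed; a pose out of reach is approached as far as the arm can. A call is refused whole if a number of a shift passes 0.05 or a number of a turn 0.15, either way. A call with a gripper value outside its range is refused whole. The fingers move at their own pace and stop on an object; "force" is the grip in N (left out, the last holds). Time passes only in rows, so rows that do not move let the fingers close. It gives the time, the measured TCP pose, the force and the opening at its end, in the units of the state.
- monitor.read_state(): the state, without advancing time (a new reading comes with each control period).
- vision.camera(name): name is "side" or "top" or "wrist"; returns the picture (420x560x3 uint8, red, green, blue); there is no depth.
- vision.camera_model(name): a dict with "K" (3x3 intrinsics, pixels), "R" (3x3) and "t" (3): a world point X has camera coordinates R X + t. Camera axes: x right, y down, z forward; pixel columns grow to the right and rows downward; lengths in m; the calibration is good to about 2 mm. A picture is of the moment at which its call begins: read the wrist's pose just before it. camera_model takes no time and is no camera call; for the wrist camera it gives the pose at the moment of the call.
- manip.hand_in(): hands the job in, once; it reports no verdict.
The state is a dict: "time_s": time; "joints": joint angles; "dq": joint speeds; "joint_torque": joint torques, N m; "tool_pos": TCP position; "ee_rot": TCP orientation; "ft_force": force on the tool from outside, world axes, zero at the start; "torque": the same for the moment, N m; "opening": opening from 0.0 (shut) to 1.0 (fully open).
Only numpy, scipy, OpenCV 4.12 (cv2) and the standard library are available. Lean on these libraries where they do the work, as an engineer would, in place of code of your own. Each camera call takes 0.05 s, during which the arm holds its last target. There are 200 camera calls.

### The job

Get the gas analyser's filter station ready for a run. Take the black blanking plugs out of the carriage's wells and put them in the steel tray, and stand every filter cartridge from the bench in a well, spigot fully down; only then lift the carriage's release bar, slide the carriage to the fourth notch, where its pointer meets the index post, and let the bar drop home. Also screw the started brass elbow further into the clamped inlet block, clockwise, until it goes tight and its barb points along the index rib on the block, without turning it well past the rib; leave the beaker, wrench and jar where they are.

Things in the scene. Friction and masses are not known exactly. Their poses are not given: they have to be found in the camera images.
- cartridge0: Small filter cartridge, 36 mm tall, standing upright, about 100 g. Origin at the centre of its underside, z up its axis. Lower part: heavy steel spigot, 30 mm diameter, 0 to 16 mm, chamfered foot; upper part: white plastic collar, 36 mm diameter, 16 to 36 mm, by which it is held. None if absent in this run (or while held).
- cartridge1: Small filter cartridge, 36 mm tall, standing upright, about 100 g. Origin at the centre of its underside, z up its axis. Lower part: heavy steel spigot, 30 mm diameter, 0 to 16 mm, chamfered foot; upper part: white plastic collar, 36 mm diameter, 16 to 36 mm, by which it is held. None if absent in this run (or while held).
- cartridge2: Small filter cartridge, 36 mm tall, standing upright, about 100 g. Origin at the centre of its underside, z up its axis. Lower part: heavy steel spigot, 30 mm diameter, 0 to 16 mm, chamfered foot; upper part: white plastic collar, 36 mm diameter, 16 to 36 mm, by which it is held. None if absent in this run (or while held).
- cartridge3: Small filter cartridge, 36 mm tall, standing upright, about 100 g. Origin at the centre of its underside, z up its axis. Lower part: heavy steel spigot, 30 mm diameter, 0 to 16 mm, chamfered foot; upper part: white plastic collar, 36 mm diameter, 16 to 36 mm, by which it is held. None if absent in this run (or while held).
- well0 (a point): Centre of the mouth of one of the four round wells (33 mm diameter, 18 mm deep, in a 70 mm square) in the carriage's flat top, 56 mm above the bench. z up, y along the slide. A spigot drops in until the collar rests on the top: the cartridge's origin is then 16 mm below this point. Any cartridge may go in any well. Moves with the carriage.
- well1 (a point): Centre of the mouth of one of the four round wells (33 mm diameter, 18 mm deep, in a 70 mm square) in the carriage's flat top, 56 mm above the bench. z up, y along the slide. A spigot drops in until the collar rests on the top: the cartridge's origin is then 16 mm below this point. Any cartridge may go in any well. Moves with the carriage.
- well2 (a point): Centre of the mouth of one of the four round wells (33 mm diameter, 18 mm deep, in a 70 mm square) in the carriage's flat top, 56 mm above the bench. z up, y along the slide. A spigot drops in until the collar rests on the top: the cartridge's origin is then 16 mm below this point. Any cartridge may go in any well. Moves with the carriage.
- well3 (a point): Centre of the mouth of one of the four round wells (33 mm diameter, 18 mm deep, in a 70 mm square) in the carriage's flat top, 56 mm above the bench. z up, y along the slide. A spigot drops in until the collar rests on the top: the cartridge's origin is then 16 mm below this point. Any cartridge may go in any well. Moves with the carriage.
- plug0: Black plastic blanking plug that closes a well at the start; about 30 g. Origin at the centre of its underside, z up its axis: spigot 30 mm diameter, 0 to 16 mm; disc 40 mm diameter, 16 to 20 mm, which rests on the carriage's top; above it a flat grip tab from 20 to 46 mm, 30 mm long (its x) and 12 mm thick (its y). None if absent in this run (or while held).
- plug1: Black plastic blanking plug that closes a well at the start; about 30 g. Origin at the centre of its underside, z up its axis: spigot 30 mm diameter, 0 to 16 mm; disc 40 mm diameter, 16 to 20 mm, which rests on the carriage's top; above it a flat grip tab from 20 to 46 mm, 30 mm long (its x) and 12 mm thick (its y). None if absent in this run (or while held).
- plug2: Black plastic blanking plug that closes a well at the start; about 30 g. Origin at the centre of its underside, z up its axis: spigot 30 mm diameter, 0 to 16 mm; disc 40 mm diameter, 16 to 20 mm, which rests on the carriage's top; above it a flat grip tab from 20 to 46 mm, 30 mm long (its x) and 12 mm thick (its y). None if absent in this run (or while held).
- tray: Open steel tray, 120 x 120 mm, 30 mm tall, walls and floor 4 mm thick, fixed in a run. Origin under its centre on the bench, z up. The plugs go in it, lying or standing anyhow.
- track: Grey slide track (base 150 x 345 x 12 mm), fixed in a run. Origin on the bench under its middle; the carriage slides along its y. A rack down its middle has 5 notches, at carriage values 0, 30, 60, 90, 120 mm. A slim steel index post (10 mm thick, 50 mm tall) at x = 92, y = 30 mm in its frame faces the pointer at the middle of the carriage's +x edge at the fourth notch (90 mm).
- carriage (a joint): Position of the aluminium carriage (140 x 140 x 28 mm, top 56 mm above the bench) along the track's +y, m, 0 to 0.122. Starts latched in the first notch (0), with about 1 mm of play. Slides with under 1 N of friction while the release bar is up.
- release_bar (a joint): How far the release bar is lifted, m: 0 = fully down in a notch, 0.019 = upper stop. A spring and its weight hold it down with 5 N at rest, 8 N when raised. With the bar 0.0135 or more up the carriage slides freely; let go, it drops, and the sloped teeth between the notches lead carriage and bar into the nearest notch.
- bar_grip (a point): Centre of the release bar's black handle: a level bar 60 mm long (point's x, across the track), 14 mm wide (point's y, the sliding direction), 14 mm tall, on a thin stem at the carriage's -y end, 110 mm from its middle; 80 mm above the bench when down, clear down to 48 mm. Pinch it across its width, lift it, and pull the carriage along by it. Moves with carriage and bar.
- inlet_block: Aluminium gas inlet block, 60 x 60 x 50 mm, gripped between the dark steel jaws of a small bench vice; fixed in a run. Origin on the bench under its middle, z up. In its top is the threaded port with the elbow; a dark index rib on the top points from the port along the block's +y.
- elbow (a joint): How far the brass elbow is screwed in, rad, growing clockwise seen from above; starts between 0 and 0.5. It turns against a steady 0.18 Nm; from about 2.4 the seal adds to that, 0.13 Nm more at 3.2. At 3.2 the barb points along the block's +y, the way of the index rib: the set angle. Past 3.5 it springs back a little. It sinks 2 mm a turn and stays where left.
- elbow_grip (a point): Point on the elbow's vertical axis in its square upper stub (20 x 20 mm, top 9 mm above this point, lower end 17 mm below), about 107 mm above the bench. With the TCP here the fingers close on two facing flats, tips just above the barb. The point turns with the elbow: x points the way the barb points, the flats face x and y, z up.
- barb_tip (a point): End of the elbow's horizontal hose barb (16 mm greatest diameter), 58 mm from the elbow's vertical axis and about 77 mm above the bench.
- beaker: Glass beaker, 68 mm diameter, 85 mm tall, origin under its centre. Leave it alone.
- wrench: Steel wrench lying flat, 170 mm long. Leave it alone.
- reagent_bottle: Closed amber jar with a black cap, 70 mm diameter, 130 mm tall, origin under its centre. Leave it alone.
Mind the look-alikes: they are no part of the job. Leave any red look-alike of the cartridge1 alone. Leave any purple look-alike of the plug0 alone.

How it is judged:
On the way, in this order (a step that is already met when the one before it is completed fails the run):
1. every cartridge present stands in a well before the carriage is moved (((horizontal distance between cartridge0 and well0 below 0.004 m and z of cartridge0 in the frame of well0 below -0.013 m) or (horizontal distance between cartridge0 and well1 below 0.004 m and z of cartridge0 in the frame of well1 below -0.013 m) or (horizontal distance between cartridge0 and well2 below 0.004 m and z of cartridge0 in the frame of well2 below -0.013 m) or (horizontal distance between cartridge0 and well3 below 0.004 m and z of cartridge0 in the frame of well3 below -0.013 m)) and angle between each of cartridge0, cartridge1, cartridge2, cartridge3's own z axis and vertical below 0.12 rad and ((horizontal distance between cartridge1 and well0 below 0.004 m and z of cartridge1 in the frame of well0 below -0.013 m) or (horizontal distance between cartridge1 and well1 below 0.004 m and z of cartridge1 in the frame of well1 below -0.013 m) or (horizontal distance between cartridge1 and well2 below 0.004 m and z of cartridge1 in the frame of well2 below -0.013 m) or (horizontal distance between cartridge1 and well3 below 0.004 m and z of cartridge1 in the frame of well3 below -0.013 m)) and ((horizontal distance between cartridge2 and well0 below 0.004 m and z of cartridge2 in the frame of well0 below -0.013 m) or (horizontal distance between cartridge2 and well1 below 0.004 m and z of cartridge2 in the frame of well1 below -0.013 m) or (horizontal distance between cartridge2 and well2 below 0.004 m and z of cartridge2 in the frame of well2 below -0.013 m) or (horizontal distance between cartridge2 and well3 below 0.004 m and z of cartridge2 in the frame of well3 below -0.013 m)) and ((horizontal distance between cartridge3 and well0 below 0.004 m and z of cartridge3 in the frame of well0 below -0.013 m) or (horizontal distance between cartridge3 and well1 below 0.004 m and z of cartridge3 in the frame of well1 below -0.013 m) or (horizontal distance between cartridge3 and well2 below 0.004 m and z of cartridge3 in the frame of well2 below -0.013 m) or (horizontal distance between cartridge3 and well3 below 0.004 m and z of cartridge3 in the frame of well3 below -0.013 m)) and value of joint carriage below 0.045 m), for 0.2 s.
2. the carriage is latched in the fourth notch with the release bar down (value of joint carriage between 0.086 and 0.094 m and value of joint release_bar below 0.003 m), for 0.2 s.
At the end, for the whole second after the job is handed in: Every cartridge present stands upright and at rest in a well, spigot at least 13 mm in; every plug present lies in the tray; carriage in the fourth notch (90 mm, within 4 mm), release bar down (under 3 mm); elbow at 3.2 rad within 0.12, its barb along the index rib (all of step 2 and ((horizontal distance between cartridge0 and well0 below 0.004 m and z of cartridge0 in the frame of well0 below -0.013 m) or (horizontal distance between cartridge0 and well1 below 0.004 m and z of cartridge0 in the frame of well1 below -0.013 m) or (horizontal distance between cartridge0 and well2 below 0.004 m and z of cartridge0 in the frame of well2 below -0.013 m) or (horizontal distance between cartridge0 and well3 below 0.004 m and z of cartridge0 in the frame of well3 below -0.013 m)) and angle between each of cartridge0, cartridge1, cartridge2, cartridge3's own z axis and vertical below 0.12 rad and ((horizontal distance between cartridge1 and well0 below 0.004 m and z of cartridge1 in the frame of well0 below -0.013 m) or (horizontal distance between cartridge1 and well1 below 0.004 m and z of cartridge1 in the frame of well1 below -0.013 m) or (horizontal distance between cartridge1 and well2 below 0.004 m and z of cartridge1 in the frame of well2 below -0.013 m) or (horizontal distance between cartridge1 and well3 below 0.004 m and z of cartridge1 in the frame of well3 below -0.013 m)) and ((horizontal distance between cartridge2 and well0 below 0.004 m and z of cartridge2 in the frame of well0 below -0.013 m) or (horizontal distance between cartridge2 and well1 below 0.004 m and z of cartridge2 in the frame of well1 below -0.013 m) or (horizontal distance between cartridge2 and well2 below 0.004 m and z of cartridge2 in the frame of well2 below -0.013 m) or (horizontal distance between cartridge2 and well3 below 0.004 m and z of cartridge2 in the frame of well3 below -0.013 m)) and ((horizontal distance between cartridge3 and well0 below 0.004 m and z of cartridge3 in the frame of well0 below -0.013 m) or (horizontal distance between cartridge3 and well1 below 0.004 m and z of cartridge3 in the frame of well1 below -0.013 m) or (horizontal distance between cartridge3 and well2 below 0.004 m and z of cartridge3 in the frame of well2 below -0.013 m) or (horizontal distance between cartridge3 and well3 below 0.004 m and z of cartridge3 in the frame of well3 below -0.013 m)) and x of plug0 in the frame of tray between -0.058 and 0.058 m and y of plug0 in the frame of tray between -0.058 and 0.058 m and z of each of plug0, plug1, plug2 in the frame of tray below 0.035 m and x of plug1 in the frame of tray between -0.058 and 0.058 m and y of plug1 in the frame of tray between -0.058 and 0.058 m and x of plug2 in the frame of tray between -0.058 and 0.058 m and y of plug2 in the frame of tray between -0.058 and 0.058 m and value of joint elbow between 3.08 and 3.32 rad and linear speed of each of cartridge0, cartridge1, cartridge2, cartridge3, plug0, plug1, plug2 below 0.03 m/s); the robot touches nothing.
It fails at once if the elbow is turned well past the rib (more than 0.4 rad too far) (value of joint elbow above 3.6 rad).
It fails at once if a bystander (beaker, wrench or jar) is pushed more than 30 mm (distance of any of beaker, wrench, reagent_bottle from where it was at the start of the episode above 0.03 m).
Of cartridge0, cartridge1, cartridge2, cartridge3 only 2 to 4 are there at a start; the rules pass over those that are not, and their reading is None.
Of plug0, plug1, plug2 only 2 to 3 are there at a start; the rules pass over those that are not, and their reading is None.
At some moment in a run one of cartridge0, cartridge1, cartridge2, cartridge3 may be knocked a few centimetres aside while the robot is not near it.
Once in a run the grip may slacken for a moment while it holds something.
It also fails if it takes over 210 s, if anything falls off the work surface, if the arm or the gripper's body presses on something with over 40 N, if the wrist force passes 120 N, or if a joint passes its speed limit or range.

## Working session

There is one attempt and no reset: what is moved stays moved. The work goes in short steps, Python scripts to look and compute and a tool call to move; the robot and the scene stay as the last step left them, time stands still between calls to the robot, and variables do not carry over. Pictures are saved under pics/ and viewed, about 12 in all and at most 16, crops included, and the job is handed in when it is done.

Besides the shell and the picture viewer there is one more tool, called in YAML: its name, and indented under it one key for each argument. servo_tool: Moves the arm, as the interface text tells. Its arguments: {"type":"object","properties":{"increments":{"type":"array"},"force":{"type":"number"}},"required":["increments"]}

```bash
ls; mkdir -p pics; python3 - <<'E'
from workcell import monitor, vision
import cv2,numpy as np
s=monitor.read_state(); print(s)
for n in ("top","side","wrist"):
    im=vision.camera(n); cv2.imwrite(f"pics/{n}0.png",im[:,:,::-1]); m=vision.camera_model(n); np.save(f"pics/{n}0.npy",im); print(n,m)
E
```

```text
pics
{'time_s': 0.0, 'joints': array([-1.49928742e+00,  1.81500005e-01,  1.60800903e+00,  8.23603588e-06,
        1.35379934e+00, -2.06331854e-01]), 'dq': array([ 1.83429745e-03, -9.96191529e-04, -3.92981377e-05,  4.61634964e-04,
        1.27431392e-03, -1.38261726e-03]), 'joint_torque': array([-1.95864368e-04, -4.33870697e+01, -3.41847968e+01,  7.01191183e-02,
        3.84988147e-02, -1.28682241e-04]), 'tool_pos': array([ 0.15767557, -0.55243343,  0.2565327 ]), 'ee_rot': array([ 9.90365832e-01,  1.38473044e-01,  6.17971029e-05, -8.55636789e-04]), 'ft_force': array([-0.4094276 ,  0.39177418, -0.43332406]), 'torque': array([ 0.04239963, -0.03118641,  0.01358576]), 'opening': 1.0036673828387512}
top {'K': array([[391.46719956,   0.        , 279.45333597],
       [  0.        , 391.46719956, 210.14792898],
       [  0.        ,   0.        ,   1.        ]]), 'R': array([[-0.02461987, -0.99969169,  0.00322312],
       [-0.99579425,  0.02423902, -0.08835319],
       [ 0.08824782, -0.00538481, -0.996084  ]]), 't': array([-0.04090443,  0.55291423,  1.14505793])}
side {'K': array([[403.56975599,   0.        , 277.71033974],
       [  0.        , 403.56975599, 209.00623394],
       [  0.        ,   0.        ,   1.        ]]), 'R': array([[-0.95479946, -0.2968714 ,  0.01501241],
       [-0.21286744,  0.64762844, -0.73161798],
       [ 0.20747399, -0.7017441 , -0.68154953]]), 't': array([0.5181436 , 0.19993185, 0.88112398])}
wrist {'K': array([[316.03270515,   0.        , 281.81416994],
       [  0.        , 316.03270515, 209.69669974],
       [  0.        ,   0.        ,   1.        ]]), 'R': array([[ 2.73318316e-01, -9.61923323e-01, -7.86213580e-04],
       [-9.12439073e-01, -2.59516595e-01,  3.16395442e-01],
       [-3.04552191e-01, -8.57592976e-02, -9.48627064e-01]]), 't': array([-0.5754088 , -0.04414423,  0.3898846 ])}
```

View pics/top0.png

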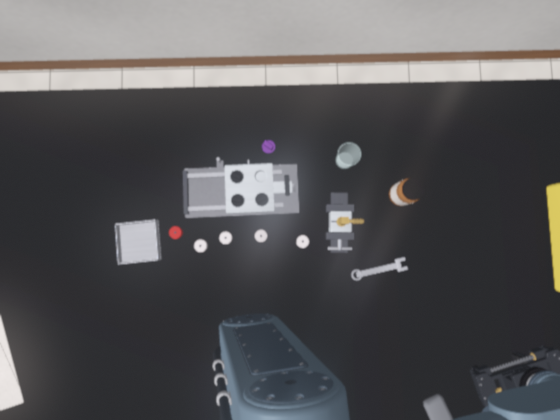

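View pics/side0.png

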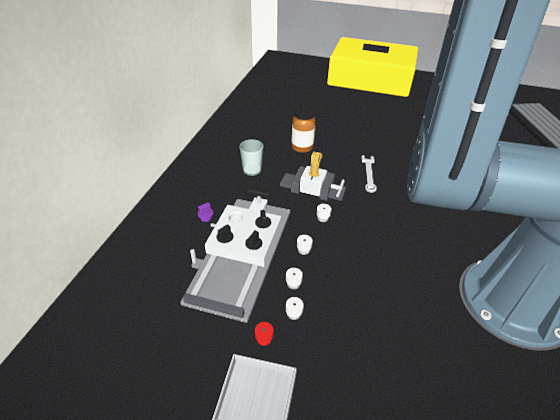

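```bash
cat > h.py <<'E'
import numpy as np, cv2
from workcell import monitor, vision
from scipy.spatial.transform import Rotation as Ro
def ray(m,uv,z):
    d=m["R"].T@np.linalg.solve(m["K"],[uv[0],uv[1],1.]); c=-m["R"].T@m["t"]
    return c+d*(z-c[2])/d[2]
def proj(m,X):
    p=m["K"]@(m["R"]@np.asarray(X)+m["t"]); return p[:2]/p[2]
def shot(n,f):
    m=vision.camera_model(n); im=vision.camera(n); np.save(f"pics/{f}.npy",im); np.savez(f"pics/{f}_m.npz",**m)
    cv2.imwrite(f"pics/{f}.png",cv2.cvtColor(im,cv2.COLOR_RGB2BGR)); return im,m
def blobs(mask,amin=20):
    n,l,s,c=cv2.connectedComponentsWithStats(mask.astype(np.uint8)); return [(c[i].round(1),s[i]) for i in range(1,n) if s[i][4]>=amin]
def st():
    s=monitor.read_state(); R=Ro.from_quat(s["ee_rot"]).as_matrix()
    print("t",s["time_s"],"pos",s["tool_pos"].round(4),"x-yaw",np.degrees(np.arctan2(R[1,0],R[0,0])).round(2),"z",R[:,2].round(3),"F",s["ft_force"].round(1),"op",round(s["opening"],3),"q",np.round(s["joints"],2)); return s,R
E
python3 - <<'E'
from h import *
m=vision.camera_model("top")
for n,uv,z in [("emptywell",(261,176),.056),("w2",(237,201),.056),("w1",(237,177),.1),("w3",(262,200),.1),("c",(200,245),.036),("c",(225,238),.036),("c",(261,236),.036),("c",(302,241),.036),("red",(175,232),.036),("tray",(138,242),.03),("elbow",(343,221),.11),("barb",(363,221),.08),("handle",(288,186),.087),("beaker",(348,155),.085),("jar",(405,191),.13),("post",(220,162),.05)]:
    print(n,ray(m,uv,z).round(3))
s,R=st(); w=vision.camera_model("wrist"); c=-w["R"].T@w["t"]
print("cam in tool",R.T@(c-s["tool_pos"]), "axes in tool\n",(w["R"]@R).round(3))
im=np.load("pics/top0.npy")[130:280,150:420]; cv2.imwrite("pics/topc.png",cv2.resize(im[:,:,::-1],None,fx=2.9,fy=2.9,interpolation=cv2.INTER_CUBIC))
E
```

```text
emptywell [ 0.651 -0.003  0.056]
w2 [0.579 0.069 0.056]
w1 [0.642 0.063 0.1  ]
w3 [ 0.575 -0.006  0.1  ]
c [0.454 0.181 0.036]
c [0.472 0.108 0.036]
c [0.476 0.002 0.036]
c [ 0.458 -0.118  0.036]
red [0.494 0.254 0.036]
tray [0.467 0.365 0.03 ]
elbow [ 0.51  -0.229  0.11 ]
barb [ 0.51  -0.291  0.08 ]
handle [ 0.615 -0.08   0.087]
beaker [ 0.7   -0.255  0.085]
jar [ 0.587 -0.398  0.13 ]
post [0.696 0.118 0.05 ]
t 0.15 pos [ 0.1577 -0.5526  0.2567] x-yaw 15.92 z [-0.     0.001 -1.   ] F [ 0.3  0.3 -0.2] op 1.0 q [-1.5   0.18  1.61 -0.    1.35 -0.21]
cam in tool [ 0.08087465  0.00099154 -0.12660299] axes in tool
 [[-0.001  1.    -0.   ]
 [-0.949 -0.001 -0.317]
 [-0.317  0.     0.949]]
```

View pics/topc.png

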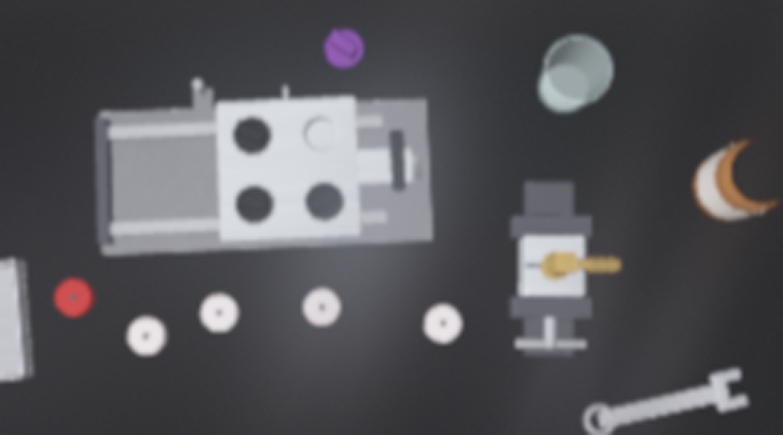

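servo_tool:
  increments:
    - {"az": 0.139}
    - {"az": 0.139}
    - {"dx": 0.023,"dy": -0.0415,"dz": -0.01}
    - {"dx": 0.023,"dy": -0.0415,"dz": -0.01}
    - {"dx": 0.023,"dy": -0.0415,"dz": -0.01}
    - {"dx": 0.023,"dy": -0.0415,"dz": -0.01}
    - {"dx": 0.023,"dy": -0.0415,"dz": -0.01}
    - {"dx": 0.023,"dy": -0.0415,"dz": -0.01}

```text
schema error: expected keys dx, dy, dz, ax, ay, az, fingers
```

servo_tool:
  increments:
    - {"dx": 0.023,"dy": -0.0415,"dz": -0.01}
    - {"dx": 0.023,"dy": -0.0415,"dz": -0.01}
    - {"dx": 0.023,"dy": -0.0415,"dz": -0.01}
    - {"dx": 0.023,"dy": -0.0415,"dz": -0.01}
    - {"dx": 0.023,"dy": -0.0415,"dz": -0.01}
    - {"dx": 0.023,"dy": -0.0415,"dz": -0.01}
    - {}
    - {}

```text
schema error: expected keys dx, dy, dz, ax, ay, az, fingers
```

```bash
python3 - <<'E'
from h import *
st(); shot("wrist","w1")
E
```

```text
t 0.15 pos [ 0.1577 -0.5526  0.2567] x-yaw 15.92 z [-0.     0.001 -1.   ] F [ 0.3  0.3 -0.2] op 1.0 q [-1.5   0.18  1.61 -0.    1.35 -0.21]
```

View pics/w1.png

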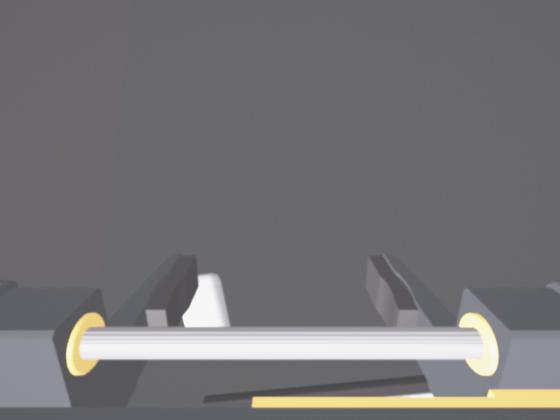

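servo_tool:
  increments:
    - {"dx": 0,"dy": 0,"dz": 0,"ax": 0,"ay": 0,"az": 0.139,"fingers": -1}
    - {"dx": 0,"dy": 0,"dz": 0,"ax": 0,"ay": 0,"az": 0.139,"fingers": -1}
    - {"dx": 0.023,"dy": -0.0415,"dz": -0.01,"ax": 0,"ay": 0,"az": 0,"fingers": -1}
    - {"dx": 0.023,"dy": -0.0415,"dz": -0.01,"ax": 0,"ay": 0,"az": 0,"fingers": -1}
    - {"dx": 0.023,"dy": -0.0415,"dz": -0.01,"ax": 0,"ay": 0,"az": 0,"fingers": -1}
    - {"dx": 0.023,"dy": -0.0415,"dz": -0.01,"ax": 0,"ay": 0,"az": 0,"fingers": -1}
    - {"dx": 0.023,"dy": -0.0415,"dz": -0.01,"ax": 0,"ay": 0,"az": 0,"fingers": -1}
    - {"dx": 0.023,"dy": -0.0415,"dz": -0.01,"ax": 0,"ay": 0,"az": 0,"fingers": -1}

```text
time_s: 1.0
tool_pos: [0.2962, -0.3022, 0.3177]
ee_rot: [1.0, -0.0, 0.0, 0.0]
ft_force: [1.3, 0.5, 0.6]
opening: 1.003
```

servo_tool:
  increments:
    - {"dx": 0.023,"dy": -0.0415,"dz": -0.01,"ax": 0,"ay": 0,"az": 0,"fingers": -1}
    - {"dx": 0.023,"dy": -0.0415,"dz": -0.01,"ax": 0,"ay": 0,"az": 0,"fingers": -1}
    - {"dx": 0.023,"dy": -0.0415,"dz": -0.01,"ax": 0,"ay": 0,"az": 0,"fingers": -1}
    - {"dx": 0.023,"dy": -0.0415,"dz": -0.01,"ax": 0,"ay": 0,"az": 0,"fingers": -1}
    - {"dx": 0.023,"dy": -0.0415,"dz": -0.01,"ax": 0,"ay": 0,"az": 0,"fingers": -1}
    - {"dx": 0.023,"dy": -0.0415,"dz": -0.01,"ax": 0,"ay": 0,"az": 0,"fingers": -1}
    - {"dx": 0,"dy": 0,"dz": 0,"ax": 0,"ay": 0,"az": 0,"fingers": -1}
    - {"dx": 0,"dy": 0,"dz": 0,"ax": 0,"ay": 0,"az": 0,"fingers": -1}

```text
time_s: 1.8
tool_pos: [0.4339, -0.054, 0.3773]
ee_rot: [1.0, 0.002, -0.0, 0.0]
ft_force: [0.7, 0.0, -0.6]
opening: 0.998
```

```bash
python3 - <<'E'
from h import *
st(); shot("wrist","w1")
E
```

```text
t 1.8 pos [ 0.4339 -0.054   0.3773] x-yaw 0.19 z [-0. -0. -1.] F [ 0.7  0.  -0.6] op 0.998 q [-0.4  -0.22  1.76 -0.    1.6   1.17]
```

View pics/w1.png

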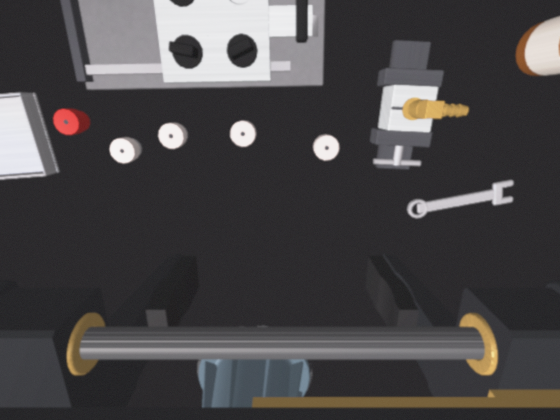

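servo_tool:
  increments:
    - {"dx": 0.035,"dy": -0.02,"dz": 0,"ax": 0,"ay": 0,"az": 0,"fingers": -1}
    - {"dx": 0.035,"dy": -0.02,"dz": 0,"ax": 0,"ay": 0,"az": 0,"fingers": -1}
    - {"dx": 0.03,"dy": -0.02,"dz": 0,"ax": 0,"ay": 0,"az": 0,"fingers": -1}
    - {"dx": 0,"dy": 0,"dz": 0,"ax": 0,"ay": 0,"az": 0,"fingers": -1}

```text
time_s: 2.25
tool_pos: [0.5354, 0.0044, 0.3758]
ee_rot: [1.0, -0.001, -0.001, -0.001]
ft_force: [-0.0, -0.4, -0.6]
opening: 1.003
```

```bash
python3 - <<'E'
from h import *
st(); shot("wrist","w2")
E
```

```text
t 2.25 pos [0.5354 0.0044 0.3758] x-yaw -0.07 z [-0.002  0.001 -1.   ] F [-0.  -0.4 -0.6] op 1.003 q [-0.21  0.02  1.55  0.    1.58  1.36]
```

View pics/w2.png

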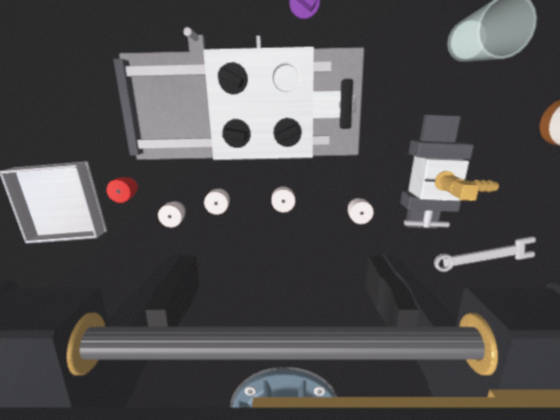

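```bash
cat >> h.py <<'E'
def cart(im,m,pr=True):
    g=im.min(2); w=blobs((g>150),40); out=[]
    mx=im.max(2).astype(int)-im.min(2)
    for c,s in w:
        if not 150<s[4]<1500: continue
        x,y,W,H=s[:4]
        sub=g[y:y+H,x:x+W].astype(float)
        # dark dot: darkest spot inside the filled hull
        cc=np.uint8(g[y:y+H,x:x+W]>150); k,_=cv2.findContours(cc,cv2.RETR_EXTERNAL,2); f=np.zeros_like(cc); cv2.drawContours(f,k,-1,1,-1); f=cv2.erode(f,np.ones((5,5)),borderValue=0)
        wt=np.clip(f*(170-sub),0,None)
        if wt.sum()<50: continue
        yy,xx=np.mgrid[:H,:W]; u=np.array([(wt*xx).sum(),(wt*yy).sum()])/wt.sum()+[x,y]
        p=ray(m,u,.036); out.append((u.round(1),p.round(4),s[4]))
    return out
E
python3 - <<'E'
from h import *
im=np.load("pics/w2.npy"); m=dict(np.load("pics/w2_m.npz"))
for o in cart(im,m): print("cart",o)
g=im.min(2)
# carriage top
mask=np.uint8(g>175); c,_=cv2.findContours(mask,cv2.RETR_EXTERNAL,2)
k=max([a for a in c if cv2.boundingRect(a)[0]>190],key=cv2.contourArea); print(cv2.contourArea(k),cv2.boundingRect(k))
P=np.array([ray(m,p[0],.056)[:2] for p in k]); r=cv2.minAreaRect((P*1000).astype(np.float32)); print("rect mm",r)
# dark blobs within the carriage
x,y,w,h=cv2.boundingRect(k); d=np.zeros_like(g); d[y+3:y+h-3,x+3:x+102]=(g[y+3:y+h-3,x+3:x+102]<110)
for b in blobs(d,60): print("dark",b, ray(m,b[0],.058).round(4))
# empty well mean
cr=im[20:230,100:380]; cr=np.clip(cr.astype(float)*1.0,0,255); cr=255*(cr/255)**.5
cv2.imwrite("pics/w2c.png",cv2.resize(cr[:,:,::-1].astype(np.uint8),None,fx=2.8,fy=2.8,interpolation=cv2.INTER_CUBIC))
E
```

```text
cart (array([481.7,  36.1]), array([ 0.7002, -0.2599,  0.036 ]), np.int32(1204))
cart (array([282.9, 200.8]), array([0.4748, 0.0016, 0.036 ]), np.int32(434))
cart (array([215.5, 203. ]), array([0.4715, 0.1057, 0.036 ]), np.int32(426))
cart (array([361.4, 212.8]), array([ 0.4548, -0.1209,  0.036 ]), np.int32(469))
cart (array([169.2, 216.1]), array([0.45  , 0.1798, 0.036 ]), np.int32(411))
cart (array([441.2, 263.8]), array([ 0.3656, -0.2595,  0.036 ]), np.int32(967))
1401.0 (409, 157, 59, 44)
rect mm ((512.3951416015625, -220.4957275390625), (77.5543441772461, 59.46815872192383), 85.43994140625)
dark (array([479.5, 180. ]), array([ 427,  160,   84,   38, 2208], dtype=int32)) [ 0.5121 -0.2809  0.058 ]
```

View pics/w2c.png

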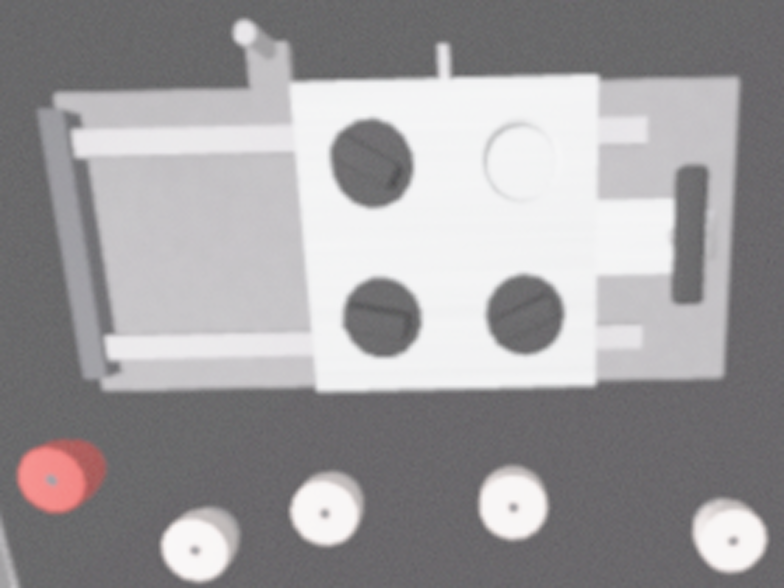

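```bash
python3 - <<'E'
from h import *
im=np.load("pics/w2.npy"); m=dict(np.load("pics/w2_m.npz"))
f=lambda p:np.array(p)/2.8+[100,20]
C=[ray(m,f(p),.056)[:2] for p in [(290,83),(598,75),(597,386),(317,391)]]
print("corners",np.round(C,4),"ctr",np.mean(C,0).round(4))
for i in range(4): d=C[(i+1)%4]-C[i]; print(np.linalg.norm(d).round(4),np.degrees(np.arctan2(d[1],d[0])).round(1))
print("well empty",ray(m,f((520,161)),.056).round(4))
g=im.min(2)
out=[]
for (a,b) in [(371,163),(382,317),(525,313)]:
    u=f((a,b)).astype(int); d=np.zeros_like(g); d[u[1]-22:u[1]+22,u[0]-22:u[0]+22]=(g[u[1]-22:u[1]+22,u[0]-22:u[0]+22]<110)
    c,s=max(blobs(d),key=lambda t:t[1][4]); print("plug",c,s,ray(m,c,.060).round(4))
    cr=im[u[1]-20:u[1]+20,u[0]-20:u[0]+20].astype(float).mean(2); cr=np.clip((cr-5)*5,0,255); out.append(cv2.resize(cr.astype(np.uint8),(260,260),interpolation=cv2.INTER_CUBIC))
cv2.imwrite("pics/plugs.png",np.hstack(out))
for n,p,z in [("handle",(691,236),.087),("handle top",(691,165),.087),("handle bot",(689,303),.087),("post",(243,32),.05),("pointer",(444,45),.05)]: print(n,ray(m,f(p),z).round(4))
# tray
t=np.uint8((g>90)); t[:, 107:]=0; t[:150]=0; t[250:]=0
b=max(blobs(t),key=lambda q:q[1][4]); print("tray blob",b)
for n,p in [("tl",(5,172)),("tr",(87,163)),("br",(104,234)),("bl",(22,242))]: print(n,ray(m,p,.03).round(4))
E
```

```text
corners [[ 0.6821  0.1024]
 [ 0.6851 -0.0375]
 [ 0.5441 -0.0412]
 [ 0.5419  0.1001]] ctr [0.6133 0.0309]
0.1399 -88.8
0.141 -178.5
0.1414 90.9
0.1403 0.9
well empty [ 0.6491 -0.0022  0.056 ]
plug [232.3  77.8] [218  63  29  31 704] [0.6486 0.067  0.06  ]
plug [236.  132.9] [223 119  27  28 591] [0.579  0.0656 0.06  ]
plug [287.1 131.8] [274 118  27  28 595] [ 0.5803 -0.0042  0.06  ]
handle [ 0.6158 -0.078   0.087 ]
handle top [ 0.6451 -0.0762  0.087 ]
handle bot [ 0.5868 -0.0789  0.087 ]
post [0.7039 0.1233 0.05  ]
pointer [0.6984 0.0324 0.05  ]
tray blob (array([ 53.9, 201.9]), array([   0,  161,  107,   83, 6678], dtype=int32))
tl [0.5194 0.4227 0.03  ]
tr [0.5329 0.2957 0.03  ]
br [0.4174 0.2911 0.03  ]
bl [0.4035 0.4276 0.03  ]
```

View pics/plugs.png

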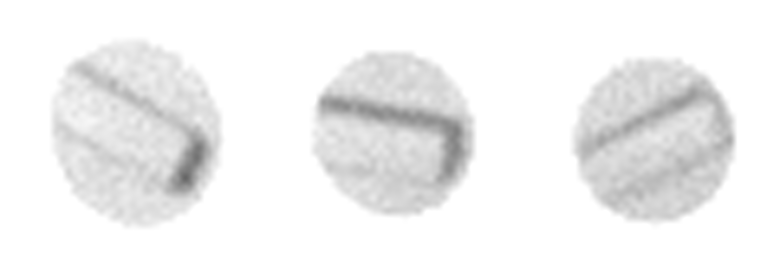

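```bash
cat >> h.py <<'E'
def plan(wps,f,start=None):
    """wps: (x,y,z,yawdeg); prints per-segment equal rows: turn first, then shift. yaw None = keep"""
    if start is None:
        s,R=st(); p=s["tool_pos"].copy(); y=np.arctan2(R[1,0],R[0,0])
    else: p=np.array(start[:3],float); y=np.radians(start[3])
    for X,Y,Z,W in wps:
        if W is not None:
            a=-((np.radians(W)-y+np.pi)%(2*np.pi)-np.pi) if not isinstance(W,str) else 0
            if abs(a)>.005:
                n=int(np.ceil(abs(a)/.145)); az=round(a/n,3); print(f"  TURN {n} x az {az}"); y-=n*az
        d=np.array([X,Y,Z])-p; c,s_=np.cos(y),np.sin(y); t=np.array([c*d[0]+s_*d[1],s_*d[0]-c*d[1],-d[2]])
        n=max(1,int(np.ceil(np.linalg.norm(t)/.044))); r=np.round(t/n,4 if n<3 else 3); rr=np.round(t/n,4)
        r=rr; print(f"  SHIFT {n} x {[float(v) for v in r]}"); r=r*n
        p=p+[c*r[0]+s_*r[1],s_*r[0]-c*r[1],-r[2]]
    print("  end",p.round(4),np.degrees(y).round(1))
E
python3 - <<'E'
from h import *
m=dict(np.load("pics/w2_m.npz"))
for uc,(a,b) in [((232,78),((75,60),(205,140))),((236,133),((60,103),(205,122))),((287,131),((65,150),(185,92)))]:
    # crop centre as used: int(f(p))
    P=[ray(m,np.array(uc)-20+np.array(q)*40/260,.086)[:2] for q in (a,b)]; d=P[0]-P[1]; print(np.round(P,4),np.degrees(np.arctan2(d[1],d[0])))
Y=58
plan([(.6476,.0666,.16,Y),(.6476,.0666,.082,None)],0)
E
```

```text
[[0.6585 0.0732]
 [0.6447 0.0496]] 59.62505384528093
[[0.5863 0.0754]
 [0.5826 0.047 ]] 82.5661139865501
[[ 0.5796  0.0092]
 [ 0.5907 -0.0144]] 115.0864728045494
t 2.3 pos [0.5341 0.0037 0.376 ] x-yaw -0.08 z [-0.003  0.    -1.   ] F [-0.1  0.5  0.2] op 0.998 q [-0.22  0.02  1.55 -0.    1.58  1.36]
  TURN 7 x az -0.145
  SHIFT 6 x [0.0189, 0.0105, 0.036]
  SHIFT 2 x [0.0, 0.0, 0.039]
  end [0.6475 0.0666 0.082 ] 58.1
```

servo_tool:
  increments:
    - {"dx": 0,"dy": 0,"dz": 0,"ax": 0,"ay": 0,"az": -0.149,"fingers": 0.2}
    - {"dx": 0,"dy": 0,"dz": 0,"ax": 0,"ay": 0,"az": -0.149,"fingers": 0.2}
    - {"dx": 0,"dy": 0,"dz": 0,"ax": 0,"ay": 0,"az": -0.149,"fingers": 0.2}
    - {"dx": 0,"dy": 0,"dz": 0,"ax": 0,"ay": 0,"az": -0.149,"fingers": 0.2}
    - {"dx": 0,"dy": 0,"dz": 0,"ax": 0,"ay": 0,"az": -0.149,"fingers": 0.2}
    - {"dx": 0,"dy": 0,"dz": 0,"ax": 0,"ay": 0,"az": -0.149,"fingers": 0.2}
    - {"dx": 0,"dy": 0,"dz": 0,"ax": 0,"ay": 0,"az": -0.149,"fingers": 0.2}

```text
time_s: 3.0
tool_pos: [0.5326, 0.0026, 0.3774]
ee_rot: [0.866, 0.499, -0.0, 0.0]
ft_force: [-0.4, 0.2, -0.2]
opening: 0.405
```

servo_tool:
  increments:
    - {"dx": 0.0186,"dy": 0.011,"dz": 0.036,"ax": 0,"ay": 0,"az": 0,"fingers": 0.2}
    - {"dx": 0.0186,"dy": 0.011,"dz": 0.036,"ax": 0,"ay": 0,"az": 0,"fingers": 0.2}
    - {"dx": 0.0186,"dy": 0.011,"dz": 0.036,"ax": 0,"ay": 0,"az": 0,"fingers": 0.2}
    - {"dx": 0.0186,"dy": 0.011,"dz": 0.036,"ax": 0,"ay": 0,"az": 0,"fingers": 0.2}
    - {"dx": 0.0186,"dy": 0.011,"dz": 0.036,"ax": 0,"ay": 0,"az": 0,"fingers": 0.2}
    - {"dx": 0.0186,"dy": 0.011,"dz": 0.036,"ax": 0,"ay": 0,"az": 0,"fingers": 0.2}
    - {"dx": 0,"dy": 0,"dz": 0,"ax": 0,"ay": 0,"az": 0,"fingers": 0.2}
    - {"dx": 0,"dy": 0,"dz": 0,"ax": 0,"ay": 0,"az": 0,"fingers": 0.2}

```text
time_s: 3.8
tool_pos: [0.6459, 0.0661, 0.1609]
ee_rot: [0.868, 0.497, -0.001, -0.001]
ft_force: [-0.6, -0.6, 1.6]
opening: 0.398
```

```bash
python3 - <<'E'
from h import *
for i in range(3): s,R=st()
shot("wrist","w3")
E
```

```text
t 3.8 pos [0.6459 0.0661 0.1609] x-yaw 59.65 z [-0.003 -0.    -1.   ] F [-0.6 -0.6  1.6] op 0.398 q [-0.08  0.44  1.48 -0.    1.22  0.45]
t 3.8 pos [0.6459 0.0661 0.1609] x-yaw 59.65 z [-0.003 -0.    -1.   ] F [-0.6 -0.6  1.6] op 0.398 q [-0.08  0.44  1.48 -0.    1.22  0.45]
t 3.8 pos [0.6459 0.0661 0.1609] x-yaw 59.65 z [-0.003 -0.    -1.   ] F [-0.6 -0.6  1.6] op 0.398 q [-0.08  0.44  1.48 -0.    1.22  0.45]
```

servo_tool:
  increments:
    - {"dx": 0,"dy": 0,"dz": 0.04,"ax": 0,"ay": 0,"az": 0,"fingers": 0.2}
    - {"dx": 0,"dy": 0,"dz": 0.038,"ax": 0,"ay": 0,"az": 0,"fingers": 0.2}
    - {"dx": 0,"dy": 0,"dz": 0,"ax": 0,"ay": 0,"az": 0,"fingers": 0.2}
    - {"dx": 0,"dy": 0,"dz": 0,"ax": 0,"ay": 0,"az": 0,"fingers": 1}
    - {"dx": 0,"dy": 0,"dz": 0,"ax": 0,"ay": 0,"az": 0,"fingers": 1}
    - {"dx": 0,"dy": 0,"dz": 0,"ax": 0,"ay": 0,"az": 0,"fingers": 1}
    - {"dx": 0,"dy": 0,"dz": 0,"ax": 0,"ay": 0,"az": 0,"fingers": 1}
    - {"dx": 0,"dy": 0,"dz": 0,"ax": 0,"ay": 0,"az": 0,"fingers": 1}
  force: 30

```text
time_s: 4.65
tool_pos: [0.6489, 0.0679, 0.0866]
ee_rot: [0.867, 0.498, 0.002, 0.001]
ft_force: [-1.8, -1.1, 7.5]
opening: 0.131
```

servo_tool:
  increments:
    - {"dx": 0,"dy": 0,"dz": -0.02,"ax": 0,"ay": 0,"az": 0,"fingers": 1}
    - {"dx": 0,"dy": 0,"dz": -0.03,"ax": 0,"ay": 0,"az": 0,"fingers": 1}
    - {"dx": 0,"dy": 0,"dz": -0.04,"ax": 0,"ay": 0,"az": 0,"fingers": 1}
    - {"dx": 0,"dy": 0,"dz": 0,"ax": 0,"ay": 0,"az": 0,"fingers": 1}

```text
time_s: 5.05
tool_pos: [0.6512, 0.068, 0.1815]
ee_rot: [0.867, 0.498, 0.005, 0.004]
ft_force: [0.9, -0.1, 0.3]
opening: 0.133
```

```bash
python3 - <<'E'
from h import *
# tray centre .468,.359 yaw 6: spots in tray frame
a=np.radians(6); Rt=np.array([[np.cos(a),-np.sin(a)],[np.sin(a),np.cos(a)]])
S=[np.array([.468,.359])+Rt@v for v in ([.026,.026],[-.026,.026],[0,-.027])]; print(np.round(S,4))
plan([(*S[0],.17,None),(*S[0],.052,None)],0)
E
```

```text
[[0.4911 0.3876]
 [0.4394 0.3821]
 [0.4708 0.3321]]
t 5.05 pos [0.6512 0.068  0.1815] x-yaw 59.77 z [ 0.013 -0.001 -1.   ] F [ 0.9 -0.1  0.3] op 0.133 q [-0.08  0.42  1.47  0.    1.24  0.45]
  SHIFT 9 x [0.0217, -0.0332, 0.0013]
  SHIFT 3 x [0.0001, -0.0001, 0.0393]
  end [0.4912 0.3876 0.0519] 59.8
```

```bash
python3 - <<'E'
s=open('h.py').read()
s=s.replace('''    else: p=np.array(start''','''        w=R.T@np.cross(R[:,2],[0,0,-1]); print("  TILTFIX",w.round(3))
    else: p=np.array(start''')
open('h.py','w').write(s)
E
```

servo_tool:
  increments:
    - {"dx": 0.0217,"dy": -0.0332,"dz": 0,"ax": 0.011,"ay": -0.0065,"az": 0,"fingers": 1}
    - {"dx": 0.0217,"dy": -0.0332,"dz": 0,"ax": 0,"ay": 0,"az": 0,"fingers": 1}
    - {"dx": 0.0217,"dy": -0.0332,"dz": 0,"ax": 0,"ay": 0,"az": 0,"fingers": 1}
    - {"dx": 0.0217,"dy": -0.0332,"dz": 0,"ax": 0,"ay": 0,"az": 0,"fingers": 1}
    - {"dx": 0.0217,"dy": -0.0332,"dz": 0,"ax": 0,"ay": 0,"az": 0,"fingers": 1}
    - {"dx": 0.0217,"dy": -0.0332,"dz": 0,"ax": 0,"ay": 0,"az": 0,"fingers": 1}
    - {"dx": 0.0217,"dy": -0.0332,"dz": 0,"ax": 0,"ay": 0,"az": 0,"fingers": 1}
    - {"dx": 0.0217,"dy": -0.0332,"dz": 0,"ax": 0,"ay": 0,"az": 0,"fingers": 1}

```text
time_s: 5.85
tool_pos: [0.5042, 0.3533, 0.1754]
ee_rot: [0.867, 0.498, -0.005, -0.003]
ft_force: [0.4, 0.2, -0.2]
opening: 0.133
```

servo_tool:
  increments:
    - {"dx": 0.0217,"dy": -0.0332,"dz": 0,"ax": 0,"ay": 0,"az": 0,"fingers": 1}
    - {"dx": 0,"dy": 0,"dz": 0.043,"ax": 0,"ay": 0,"az": 0,"fingers": 1}
    - {"dx": 0,"dy": 0,"dz": 0.043,"ax": 0,"ay": 0,"az": 0,"fingers": 1}
    - {"dx": 0,"dy": 0,"dz": 0.038,"ax": 0,"ay": 0,"az": 0,"fingers": 1}
    - {"dx": 0,"dy": 0,"dz": 0,"ax": 0,"ay": 0,"az": 0,"fingers": 1}
    - {"dx": 0,"dy": 0,"dz": 0,"ax": 0,"ay": 0,"az": 0,"fingers": 1}

```text
time_s: 6.45
tool_pos: [0.4854, 0.3873, 0.0508]
ee_rot: [0.867, 0.498, -0.006, -0.003]
ft_force: [0.3, -0.4, 0.5]
opening: 0.137
```

```bash
python3 - <<'E'
from h import *
plan([(.4911,.3876,.05,None)],0); shot("wrist","w4")
E
```

```text
t 6.45 pos [0.4854 0.3873 0.0508] x-yaw 59.76 z [-0.014 -0.001 -1.   ] F [ 0.3 -0.4  0.5] op 0.137 q [0.48 0.54 1.6  0.01 1.02 1.  ]
  TILTFIX [-0.012  0.008  0.   ]
  SHIFT 1 x [0.0032, 0.0048, 0.0008]
  end [0.4912 0.3876 0.05  ] 59.8
```

View pics/w4.png

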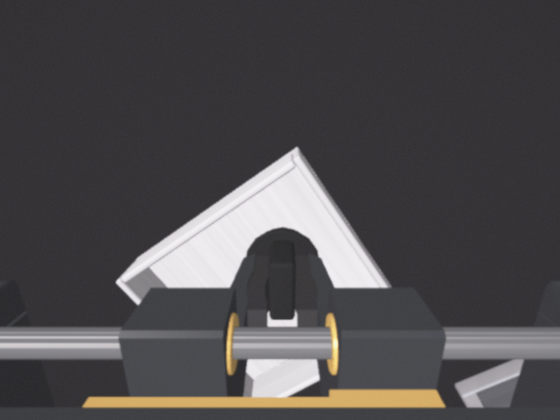

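servo_tool:
  increments:
    - {"dx": 0,"dy": 0,"dz": 0,"ax": 0,"ay": 0,"az": 0,"fingers": 0.4}
    - {"dx": 0,"dy": 0,"dz": 0,"ax": 0,"ay": 0,"az": 0,"fingers": 0.4}
    - {"dx": 0,"dy": 0,"dz": 0,"ax": 0,"ay": 0,"az": 0,"fingers": 0.4}
    - {"dx": 0,"dy": 0,"dz": -0.04,"ax": -0.012,"ay": 0.008,"az": 0,"fingers": 0.4}
    - {"dx": 0,"dy": 0,"dz": -0.04,"ax": 0,"ay": 0,"az": 0,"fingers": 0.3}
    - {"dx": 0,"dy": 0,"dz": -0.04,"ax": 0,"ay": 0,"az": 0,"fingers": 0.2}

```text
time_s: 7.1
tool_pos: [0.4858, 0.3871, 0.1727]
ee_rot: [0.867, 0.498, 0.001, 0.0]
ft_force: [0.7, 0.4, 0.1]
opening: 0.397
```

```bash
python3 - <<'E'
from h import *
plan([(.5776,.0652,.17,82.6),(.5776,.0652,.084,None)],0)
E
```

```text
t 7.1 pos [0.4858 0.3871 0.1727] x-yaw 59.75 z [ 0.001  0.001 -1.   ] F [0.7 0.4 0.1] op 0.397 q [ 0.48  0.36  1.56 -0.    1.22  1.01]
  TILTFIX [ 0.001 -0.001  0.   ]
  TURN 3 x az -0.133
  SHIFT 8 x [-0.0384, 0.0166, 0.0003]
  SHIFT 2 x [-0.0001, -0.0002, 0.0432]
  end [0.5776 0.0653 0.0839] 82.6
```

servo_tool:
  increments:
    - {"dx": 0,"dy": 0,"dz": 0,"ax": 0,"ay": 0,"az": -0.133,"fingers": 0.2}
    - {"dx": 0,"dy": 0,"dz": 0,"ax": 0,"ay": 0,"az": -0.133,"fingers": 0.2}
    - {"dx": 0,"dy": 0,"dz": 0,"ax": 0,"ay": 0,"az": -0.133,"fingers": 0.2}

```text
time_s: 7.4
tool_pos: [0.4864, 0.3874, 0.1724]
ee_rot: [0.749, 0.662, 0.002, 0.0]
ft_force: [-0.0, -0.5, -0.9]
opening: 0.403
```

servo_tool:
  increments:
    - {"dx": -0.0384,"dy": 0.0166,"dz": 0,"ax": 0,"ay": 0,"az": 0,"fingers": 0.2}
    - {"dx": -0.0384,"dy": 0.0166,"dz": 0,"ax": 0,"ay": 0,"az": 0,"fingers": 0.2}
    - {"dx": -0.0384,"dy": 0.0166,"dz": 0,"ax": 0,"ay": 0,"az": 0,"fingers": 0.2}
    - {"dx": -0.0384,"dy": 0.0166,"dz": 0,"ax": 0,"ay": 0,"az": 0,"fingers": 0.2}
    - {"dx": -0.0384,"dy": 0.0166,"dz": 0,"ax": 0,"ay": 0,"az": 0,"fingers": 0.2}
    - {"dx": -0.0384,"dy": 0.0166,"dz": 0,"ax": 0,"ay": 0,"az": 0,"fingers": 0.2}
    - {"dx": -0.0384,"dy": 0.0166,"dz": 0,"ax": 0,"ay": 0,"az": 0,"fingers": 0.2}
    - {"dx": -0.0384,"dy": 0.0166,"dz": 0,"ax": 0,"ay": 0,"az": 0,"fingers": 0.2}

```text
time_s: 8.2
tool_pos: [0.5787, 0.0638, 0.1718]
ee_rot: [0.751, 0.66, 0.001, 0.001]
ft_force: [0.4, 0.4, 0.6]
opening: 0.403
```

servo_tool:
  increments:
    - {"dx": 0,"dy": 0,"dz": 0,"ax": 0,"ay": 0,"az": 0,"fingers": 0.2}
    - {"dx": 0,"dy": 0,"dz": 0,"ax": 0,"ay": 0,"az": 0,"fingers": 0.2}

```text
time_s: 8.4
tool_pos: [0.5784, 0.0648, 0.1714]
ee_rot: [0.752, 0.659, 0.001, 0.0]
ft_force: [0.2, 0.6, 0.0]
opening: 0.403
```

```bash
python3 - <<'E'
from h import *
plan([(.5776,.0652,.084,None)],0); shot("wrist","w5")
E
```

```text
t 8.4 pos [0.5784 0.0648 0.1714] x-yaw 82.47 z [ 0.002  0.001 -1.   ] F [0.2 0.6 0. ] op 0.403 q [-0.09  0.28  1.67  0.    1.19  0.04]
  TILTFIX [ 0.002 -0.001  0.   ]
  SHIFT 2 x [0.0002, -0.0004, 0.0437]
  end [0.5777 0.0653 0.084 ] 82.5
```

servo_tool:
  increments:
    - {"dx": 0,"dy": 0,"dz": 0.043,"ax": 0,"ay": 0,"az": 0,"fingers": 0.2}
    - {"dx": 0,"dy": -0.001,"dz": 0.043,"ax": 0,"ay": 0,"az": 0,"fingers": 0.2}
    - {"dx": 0,"dy": 0,"dz": 0,"ax": 0,"ay": 0,"az": 0,"fingers": 0.2}
    - {"dx": 0,"dy": 0,"dz": 0,"ax": 0,"ay": 0,"az": 0,"fingers": 0.2}

```text
time_s: 8.85
tool_pos: [0.5766, 0.0673, 0.0849]
ee_rot: [0.751, 0.661, 0.0, -0.001]
ft_force: [-0.2, 0.6, -0.3]
opening: 0.4
```

servo_tool:
  increments:
    - {"dx": 0,"dy": 0,"dz": 0,"ax": 0,"ay": 0,"az": 0,"fingers": 1}
    - {"dx": 0,"dy": 0,"dz": 0,"ax": 0,"ay": 0,"az": 0,"fingers": 1}
    - {"dx": 0,"dy": 0,"dz": 0,"ax": 0,"ay": 0,"az": 0,"fingers": 1}
    - {"dx": 0,"dy": 0,"dz": 0,"ax": 0,"ay": 0,"az": 0,"fingers": 1}

```text
time_s: 9.25
tool_pos: [0.578, 0.0659, 0.0862]
ee_rot: [0.751, 0.66, 0.001, 0.001]
ft_force: [-0.2, 0.2, 4.7]
opening: 0.13
```

servo_tool:
  increments:
    - {"dx": 0,"dy": 0,"dz": -0.02,"ax": 0,"ay": 0,"az": 0,"fingers": 1}
    - {"dx": 0,"dy": 0,"dz": -0.03,"ax": 0,"ay": 0,"az": 0,"fingers": 1}
    - {"dx": 0,"dy": 0,"dz": -0.04,"ax": 0,"ay": 0,"az": 0,"fingers": 1}
    - {"dx": 0,"dy": 0,"dz": 0,"ax": 0,"ay": 0,"az": 0,"fingers": 1}

```text
time_s: 9.65
tool_pos: [0.5808, 0.0654, 0.1813]
ee_rot: [0.751, 0.66, 0.004, 0.004]
ft_force: [-0.0, -0.2, -0.6]
opening: 0.137
```

```bash
python3 - <<'E'
from h import *
plan([(.4394,.3821,.17,None),(.4394,.3821,.052,None)],0)
E
```

```text
t 9.65 pos [0.5808 0.0654 0.1813] x-yaw 82.61 z [ 0.012 -0.    -1.   ] F [-0.  -0.2 -0.6] op 0.137 q [-0.09  0.27  1.66  0.    1.2   0.04]
  TILTFIX [ 0.012 -0.001  0.   ]
  SHIFT 8 x [0.037, -0.0226, 0.0014]
  SHIFT 3 x [-0.0, -0.0001, 0.0394]
  end [0.4393 0.3822 0.0519] 82.6
```

servo_tool:
  increments:
    - {"dx": 0.037,"dy": -0.0226,"dz": 0,"ax": 0,"ay": 0,"az": 0,"fingers": 1}
    - {"dx": 0.037,"dy": -0.0226,"dz": 0,"ax": 0,"ay": 0,"az": 0,"fingers": 1}
    - {"dx": 0.037,"dy": -0.0226,"dz": 0,"ax": 0,"ay": 0,"az": 0,"fingers": 1}
    - {"dx": 0.037,"dy": -0.0226,"dz": 0,"ax": 0,"ay": 0,"az": 0,"fingers": 1}
    - {"dx": 0.037,"dy": -0.0226,"dz": 0,"ax": 0,"ay": 0,"az": 0,"fingers": 1}
    - {"dx": 0.037,"dy": -0.0226,"dz": 0,"ax": 0,"ay": 0,"az": 0,"fingers": 1}
    - {"dx": 0.037,"dy": -0.0226,"dz": 0,"ax": 0,"ay": 0,"az": 0,"fingers": 1}
    - {"dx": 0.037,"dy": -0.0226,"dz": 0,"ax": 0,"ay": 0,"az": 0,"fingers": 1}

```text
time_s: 10.45
tool_pos: [0.4349, 0.3837, 0.1746]
ee_rot: [0.751, 0.66, 0.001, 0.0]
ft_force: [0.8, 0.2, -0.0]
opening: 0.136
```

servo_tool:
  increments:
    - {"dx": 0,"dy": 0,"dz": 0.043,"ax": 0,"ay": 0,"az": 0,"fingers": 1}
    - {"dx": 0,"dy": 0,"dz": 0.043,"ax": 0,"ay": 0,"az": 0,"fingers": 1}
    - {"dx": 0,"dy": 0,"dz": 0.041,"ax": 0,"ay": 0,"az": 0,"fingers": 1}
    - {"dx": 0,"dy": 0,"dz": 0,"ax": 0,"ay": 0,"az": 0,"fingers": 1}
    - {"dx": 0,"dy": 0,"dz": 0,"ax": 0,"ay": 0,"az": 0,"fingers": 1}

```text
time_s: 10.95
tool_pos: [0.4357, 0.3822, 0.0468]
ee_rot: [0.751, 0.66, -0.0, 0.0]
ft_force: [-1.7, 0.6, -0.5]
opening: 0.134
```

servo_tool:
  increments:
    - {"dx": 0,"dy": 0,"dz": 0,"ax": 0,"ay": 0,"az": 0,"fingers": 0.4}
    - {"dx": 0,"dy": 0,"dz": 0,"ax": 0,"ay": 0,"az": 0,"fingers": 0.4}
    - {"dx": 0,"dy": 0,"dz": 0,"ax": 0,"ay": 0,"az": 0,"fingers": 0.4}
    - {"dx": 0,"dy": 0,"dz": -0.04,"ax": 0,"ay": 0,"az": 0,"fingers": 0.4}
    - {"dx": 0,"dy": 0,"dz": -0.04,"ax": 0,"ay": 0,"az": 0,"fingers": 0.3}
    - {"dx": 0,"dy": 0,"dz": -0.04,"ax": 0,"ay": 0,"az": 0,"fingers": 0.2}

```text
time_s: 11.55
tool_pos: [0.4358, 0.3822, 0.1695]
ee_rot: [0.751, 0.66, 0.001, 0.0]
ft_force: [0.6, -0.7, 0.5]
opening: 0.393
```

```bash
python3 - <<'E'
from h import *
plan([(.579,-.0048,.17,115.1),(.579,-.0048,.084,None)],0)
E
```

```text
t 11.55 pos [0.4358 0.3822 0.1695] x-yaw 82.6 z [ 0.001  0.001 -1.   ] F [ 0.6 -0.7  0.5] op 0.393 q [ 0.52  0.28  1.67 -0.    1.19  0.64]
  TILTFIX [ 0.001 -0.001  0.   ]
  TURN 4 x az -0.142
  SHIFT 10 x [-0.0411, -0.0035, -0.0]
  SHIFT 2 x [-0.0001, 0.0001, 0.0428]
  end [ 0.579  -0.0048  0.0839] 115.1
```

servo_tool:
  increments:
    - {"dx": 0,"dy": 0,"dz": 0,"ax": 0,"ay": 0,"az": -0.142,"fingers": 0.2}
    - {"dx": 0,"dy": 0,"dz": 0,"ax": 0,"ay": 0,"az": -0.142,"fingers": 0.2}
    - {"dx": 0,"dy": 0,"dz": 0,"ax": 0,"ay": 0,"az": -0.142,"fingers": 0.2}
    - {"dx": 0,"dy": 0,"dz": 0,"ax": 0,"ay": 0,"az": -0.142,"fingers": 0.2}
    - {"dx": -0.041,"dy": -0.0035,"dz": 0,"ax": 0,"ay": 0,"az": 0,"fingers": 0.2}
    - {"dx": -0.041,"dy": -0.0035,"dz": 0,"ax": 0,"ay": 0,"az": 0,"fingers": 0.2}
    - {"dx": -0.041,"dy": -0.0035,"dz": 0,"ax": 0,"ay": 0,"az": 0,"fingers": 0.2}
    - {"dx": -0.041,"dy": -0.0035,"dz": 0,"ax": 0,"ay": 0,"az": 0,"fingers": 0.2}

```text
time_s: 12.35
tool_pos: [0.4934, 0.2267, 0.1686]
ee_rot: [0.536, 0.844, 0.001, 0.001]
ft_force: [0.5, 0.8, -0.9]
opening: 0.403
```

servo_tool:
  increments:
    - {"dx": -0.041,"dy": -0.0035,"dz": 0,"ax": 0,"ay": 0,"az": 0,"fingers": 0.2}
    - {"dx": -0.041,"dy": -0.0035,"dz": 0,"ax": 0,"ay": 0,"az": 0,"fingers": 0.2}
    - {"dx": -0.041,"dy": -0.0035,"dz": 0,"ax": 0,"ay": 0,"az": 0,"fingers": 0.2}
    - {"dx": -0.041,"dy": -0.0035,"dz": 0,"ax": 0,"ay": 0,"az": 0,"fingers": 0.2}
    - {"dx": -0.041,"dy": -0.0035,"dz": 0,"ax": 0,"ay": 0,"az": 0,"fingers": 0.2}
    - {"dx": -0.041,"dy": -0.0035,"dz": 0,"ax": 0,"ay": 0,"az": 0,"fingers": 0.2}
    - {"dx": 0,"dy": 0,"dz": 0,"ax": 0,"ay": 0,"az": 0,"fingers": 0.2}
    - {"dx": 0,"dy": 0,"dz": 0,"ax": 0,"ay": 0,"az": 0,"fingers": 0.2}

```text
time_s: 13.15
tool_pos: [0.5787, -0.0042, 0.1681]
ee_rot: [0.537, 0.844, 0.001, 0.0]
ft_force: [0.2, 1.0, -0.6]
opening: 0.402
```

```bash
python3 - <<'E'
from h import *
plan([(.579,-.0048,.084,None)],0); shot("wrist","w6")
E
```

```text
t 13.15 pos [ 0.5787 -0.0042  0.1681] x-yaw 115.02 z [ 0.002  0.001 -1.   ] F [ 0.2  1.  -0.6] op 0.402 q [-0.21  0.28  1.68  0.    1.18 -0.65]
  TILTFIX [ 0.002 -0.     0.   ]
  SHIFT 2 x [-0.0003, 0.0, 0.0421]
  end [ 0.5789 -0.0048  0.0839] 115.0
```

servo_tool:
  increments:
    - {"dx": 0,"dy": 0,"dz": 0.042,"ax": 0,"ay": 0,"az": 0,"fingers": 0.2}
    - {"dx": 0,"dy": 0,"dz": 0.042,"ax": 0,"ay": 0,"az": 0,"fingers": 0.2}
    - {"dx": 0,"dy": 0,"dz": 0,"ax": 0,"ay": 0,"az": 0,"fingers": 0.2}
    - {"dx": 0,"dy": 0,"dz": 0,"ax": 0,"ay": 0,"az": 0,"fingers": 1}
    - {"dx": 0,"dy": 0,"dz": 0,"ax": 0,"ay": 0,"az": 0,"fingers": 1}
    - {"dx": 0,"dy": 0,"dz": 0,"ax": 0,"ay": 0,"az": 0,"fingers": 1}
    - {"dx": 0,"dy": 0,"dz": 0,"ax": 0,"ay": 0,"az": 0,"fingers": 1}

```text
time_s: 13.9
tool_pos: [0.5796, -0.0032, 0.0852]
ee_rot: [0.536, 0.844, 0.001, 0.001]
ft_force: [1.3, 1.5, 1.6]
opening: 0.133
```

servo_tool:
  increments:
    - {"dx": 0,"dy": 0,"dz": -0.02,"ax": 0,"ay": 0,"az": 0,"fingers": 1}
    - {"dx": 0,"dy": 0,"dz": -0.03,"ax": 0,"ay": 0,"az": 0,"fingers": 1}
    - {"dx": 0,"dy": 0,"dz": -0.04,"ax": 0,"ay": 0,"az": 0,"fingers": 1}
    - {"dx": 0,"dy": 0,"dz": 0,"ax": 0,"ay": 0,"az": 0,"fingers": 1}
    - {"dx": 0,"dy": 0,"dz": 0,"ax": 0,"ay": 0,"az": 0,"fingers": 1}

```text
time_s: 14.4
tool_pos: [0.5792, -0.0037, 0.1754]
ee_rot: [0.536, 0.844, 0.001, 0.002]
ft_force: [-0.9, 0.1, -1.2]
opening: 0.133
```

```bash
python3 - <<'E'
from h import *
plan([(.4708,.3321,.17,None),(.4708,.3321,.05,None)],0)
E
```

```text
t 14.4 pos [ 0.5792 -0.0037  0.1754] x-yaw 115.15 z [ 0.004  0.    -1.   ] F [-0.9  0.1 -1.2] op 0.133 q [-0.21  0.27  1.67  0.    1.19 -0.65]
  TILTFIX [0.004 0.002 0.   ]
  SHIFT 9 x [0.0389, 0.005, 0.0006]
  SHIFT 3 x [-0.0, -0.0001, 0.04]
  end [0.4709 0.3322 0.05  ] 115.2
```

servo_tool:
  increments:
    - {"dx": 0.039,"dy": 0.005,"dz": 0,"ax": 0,"ay": 0,"az": 0,"fingers": 1}
    - {"dx": 0.039,"dy": 0.005,"dz": 0,"ax": 0,"ay": 0,"az": 0,"fingers": 1}
    - {"dx": 0.039,"dy": 0.005,"dz": 0,"ax": 0,"ay": 0,"az": 0,"fingers": 1}
    - {"dx": 0.039,"dy": 0.005,"dz": 0,"ax": 0,"ay": 0,"az": 0,"fingers": 1}
    - {"dx": 0.039,"dy": 0.005,"dz": 0,"ax": 0,"ay": 0,"az": 0,"fingers": 1}
    - {"dx": 0.039,"dy": 0.005,"dz": 0,"ax": 0,"ay": 0,"az": 0,"fingers": 1}
    - {"dx": 0.039,"dy": 0.005,"dz": 0,"ax": 0,"ay": 0,"az": 0,"fingers": 1}
    - {"dx": 0.039,"dy": 0.005,"dz": 0,"ax": 0,"ay": 0,"az": 0,"fingers": 1}

```text
time_s: 15.2
tool_pos: [0.4804, 0.2968, 0.1723]
ee_rot: [0.536, 0.844, -0.001, -0.0]
ft_force: [0.8, 0.2, 0.3]
opening: 0.135
```

servo_tool:
  increments:
    - {"dx": 0.039,"dy": 0.005,"dz": 0,"ax": 0,"ay": 0,"az": 0,"fingers": 1}
    - {"dx": 0,"dy": 0,"dz": 0.043,"ax": 0,"ay": 0,"az": 0,"fingers": 1}
    - {"dx": 0,"dy": 0,"dz": 0.043,"ax": 0,"ay": 0,"az": 0,"fingers": 1}
    - {"dx": 0,"dy": 0,"dz": 0.037,"ax": 0,"ay": 0,"az": 0,"fingers": 1}
    - {"dx": 0,"dy": 0,"dz": 0,"ax": 0,"ay": 0,"az": 0,"fingers": 1}
    - {"dx": 0,"dy": 0,"dz": 0,"ax": 0,"ay": 0,"az": 0,"fingers": 1}

```text
time_s: 15.8
tool_pos: [0.4686, 0.3343, 0.0486]
ee_rot: [0.536, 0.844, 0.0, -0.001]
ft_force: [0.5, 8.6, -3.5]
opening: 0.131
```

servo_tool:
  increments:
    - {"dx": 0,"dy": 0,"dz": 0,"ax": 0,"ay": 0,"az": 0,"fingers": 0.4}
    - {"dx": 0,"dy": 0,"dz": 0,"ax": 0,"ay": 0,"az": 0,"fingers": 0.4}
    - {"dx": 0,"dy": 0,"dz": 0,"ax": 0,"ay": 0,"az": 0,"fingers": 0.4}
    - {"dx": 0,"dy": 0,"dz": -0.045,"ax": 0,"ay": 0,"az": 0,"fingers": 0.4}
    - {"dx": 0,"dy": 0,"dz": -0.045,"ax": 0,"ay": 0,"az": 0,"fingers": 0}
    - {"dx": 0,"dy": 0,"dz": -0.045,"ax": 0,"ay": 0,"az": 0,"fingers": -0.2}
    - {"dx": 0,"dy": 0,"dz": -0.045,"ax": 0,"ay": 0,"az": 0,"fingers": -0.2}
    - {"dx": 0,"dy": 0,"dz": -0.045,"ax": 0,"ay": 0,"az": 0,"fingers": -0.2}

```text
time_s: 16.6
tool_pos: [0.4697, 0.3328, 0.2779]
ee_rot: [0.536, 0.844, 0.001, 0.0]
ft_force: [0.1, -0.6, -1.0]
opening: 0.596
```

```bash
python3 - <<'E'
from h import *
plan([(.50,.06,.30,45)],0)
E
```

```text
t 16.6 pos [0.4697 0.3328 0.2779] x-yaw 115.13 z [ 0.002  0.001 -1.   ] F [ 0.1 -0.6 -1. ] op 0.596 q [ 0.41  0.16  1.58 -0.    1.39 -0.03]
  TILTFIX [0.002 0.    0.   ]
  TURN 9 x az 0.136
  SHIFT 7 x [-0.0245, 0.0306, -0.0032]
  end [0.4999 0.06   0.3003] 45.0
```

servo_tool:
  increments:
    - {"dx": 0,"dy": 0,"dz": 0,"ax": 0,"ay": 0,"az": 0.136,"fingers": -0.2}
    - {"dx": 0,"dy": 0,"dz": 0,"ax": 0,"ay": 0,"az": 0.136,"fingers": -0.2}
    - {"dx": 0,"dy": 0,"dz": 0,"ax": 0,"ay": 0,"az": 0.136,"fingers": -0.2}
    - {"dx": 0,"dy": 0,"dz": 0,"ax": 0,"ay": 0,"az": 0.136,"fingers": -0.2}
    - {"dx": 0,"dy": 0,"dz": 0,"ax": 0,"ay": 0,"az": 0.136,"fingers": -0.2}
    - {"dx": 0,"dy": 0,"dz": 0,"ax": 0,"ay": 0,"az": 0.136,"fingers": -0.2}
    - {"dx": 0,"dy": 0,"dz": 0,"ax": 0,"ay": 0,"az": 0.136,"fingers": -0.2}
    - {"dx": 0,"dy": 0,"dz": 0,"ax": 0,"ay": 0,"az": 0.136,"fingers": -0.2}

```text
time_s: 17.4
tool_pos: [0.47, 0.3329, 0.276]
ee_rot: [0.897, 0.442, 0.001, 0.0]
ft_force: [0.3, -0.5, -0.3]
opening: 0.594
```

servo_tool:
  increments:
    - {"dx": 0,"dy": 0,"dz": 0,"ax": 0,"ay": 0,"az": 0.136,"fingers": -0.2}
    - {"dx": -0.0245,"dy": 0.03,"dz": -0.003,"ax": 0,"ay": 0,"az": 0,"fingers": -0.2}
    - {"dx": -0.0245,"dy": 0.03,"dz": -0.003,"ax": 0,"ay": 0,"az": 0,"fingers": -0.2}
    - {"dx": -0.0245,"dy": 0.03,"dz": -0.003,"ax": 0,"ay": 0,"az": 0,"fingers": -0.2}
    - {"dx": -0.0245,"dy": 0.03,"dz": -0.003,"ax": 0,"ay": 0,"az": 0,"fingers": -0.2}
    - {"dx": -0.0245,"dy": 0.03,"dz": -0.003,"ax": 0,"ay": 0,"az": 0,"fingers": -0.2}
    - {"dx": 0,"dy": 0,"dz": 0,"ax": 0,"ay": 0,"az": 0,"fingers": -0.2}
    - {"dx": 0,"dy": 0,"dz": 0,"ax": 0,"ay": 0,"az": 0,"fingers": -0.2}

```text
time_s: 18.2
tool_pos: [0.4896, 0.1398, 0.2911]
ee_rot: [0.924, 0.382, 0.001, -0.0]
ft_force: [0.1, -0.0, -0.2]
opening: 0.604
```

```bash
python3 - <<'E'
from h import *
st(); a,m=shot("wrist","w7"); b,_=shot("top","t1")
for o in cart(a,m): print(o)
cv2.imwrite("pics/c7.png",np.hstack([cv2.resize(a,(480,360)),cv2.resize(b[200:280,100:180],(300,300)).repeat(1,0) if 0 else np.pad(cv2.resize(b[205:275,105:175],(300,300)),((0,60),(0,0),(0,0)))])[:,:,::-1])
E
```

```text
t 18.2 pos [0.4896 0.1398 0.2911] x-yaw 44.88 z [ 0.002  0.001 -1.   ] F [ 0.1 -0.  -0.2] op 0.604 q [0.04 0.   1.73 0.   1.41 0.83]
(array([235.6, 173.7]), array([0.4499, 0.1799, 0.036 ]), np.int32(696))
(array([290.5, 202.6]), array([0.4713, 0.1059, 0.036 ]), np.int32(669))
```

View pics/c7.png

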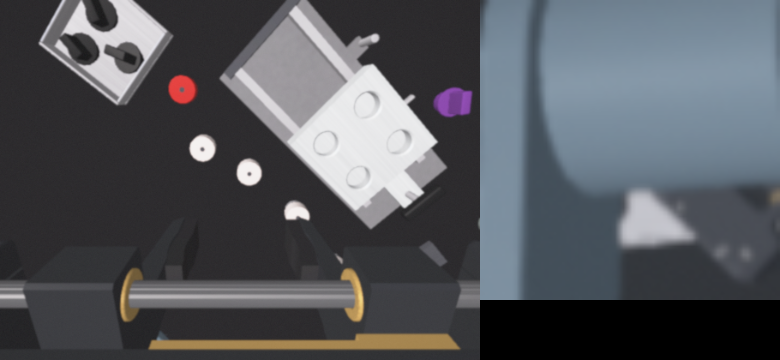

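```bash
cat >> h.py <<'E'
W=np.array([[.6476,.0666],[.5776,.0652],[.6490,-.0034],[.5790,-.0048]])
def wells(im,m,z=.056):
    out=[]
    g=cv2.cvtColor(im,cv2.COLOR_RGB2GRAY)
    for w in W:
        s=.03; q=np.float32([[-s,-s],[s,-s],[s,s],[-s,s]]); px=np.float32([proj(m,[*(w+d),z]) for d in q])
        H=cv2.getPerspectiveTransform(px,np.float32((q+s)*5000)); o=cv2.warpPerspective(g,H,(300,300),flags=cv2.INTER_CUBIC)
        o=cv2.createCLAHE(4,(4,4)).apply(o); o=cv2.GaussianBlur(o,(0,0),3)
        c=cv2.HoughCircles(o,cv2.HOUGH_GRADIENT,1,300,param1=60,param2=8,minRadius=76,maxRadius=90)
        out.append((None if c is None else (w+(c[0,0,:2]/5000-s)).round(4), None if c is None else c[0,0,2]/5))
    return out
E
python3 - <<'E'
from h import *
im=np.load("pics/w7.npy"); m=dict(np.load("pics/w7_m.npz"))
for o in wells(im,m): print(o)
# carriage corners by contour
g=cv2.cvtColor(im,cv2.COLOR_RGB2GRAY); k,_=cv2.findContours(np.uint8(g>190),cv2.RETR_EXTERNAL,2)
k=[a for a in k if cv2.pointPolygonTest(a,tuple(map(float,proj(m,[.6133,.0309,.056]))),False)>=0]
if k:
  P=np.array([ray(m,p[0],.056)[:2] for p in k[0]]); C0=np.array([.6133,.0309]); a=np.radians(1.1); L=(P-C0)@np.array([[np.cos(a),-np.sin(a)],[np.sin(a),np.cos(a)]])
  for ax,sg in ((0,1),(0,-1),(1,1),(1,-1)):
    sel=L[(abs(L[:,ax]*sg-.07)<.006)&(abs(L[:,1-ax])<.06)]; print(ax,sg,len(sel),np.median(sel[:,ax]).round(4) if len(sel) else "", np.polyfit(sel[:,1-ax],sel[:,ax],1).round(4) if len(sel)>5 else "")
plan([(.45,.18,.16,45),(.45,.18,.04,None)],0)
E
```

```text
(array([0.6475, 0.0693]), np.float32(17.18))
(array([0.5777, 0.0679]), np.float32(17.0))
(array([ 6.487e-01, -3.000e-04]), np.float32(17.0))
(array([ 0.5789, -0.0009]), np.float32(17.66))
0 1 34 0.07 [0.0017 0.0701]
0 -1 0  
1 1 0  
1 -1 37 -0.0697 [ 0.0055 -0.0707]
t 18.3 pos [0.4894 0.1411 0.2909] x-yaw 45.04 z [ 0.001  0.001 -1.   ] F [-0.9  0.7  0.2] op 0.6 q [0.05 0.   1.73 0.   1.41 0.83]
  TILTFIX [ 0.    -0.002  0.   ]
  SHIFT 4 x [-0.0001, -0.0138, 0.0327]
  SHIFT 3 x [0.0, -0.0, 0.04]
  end [0.45   0.1799 0.0401] 45.0
```

servo_tool:
  increments:
    - {"dx": 0,"dy": -0.014,"dz": 0.033,"ax": 0,"ay": 0,"az": 0,"fingers": -0.2}
    - {"dx": 0,"dy": -0.014,"dz": 0.033,"ax": 0,"ay": 0,"az": 0,"fingers": -0.2}
    - {"dx": 0,"dy": -0.014,"dz": 0.033,"ax": 0,"ay": 0,"az": 0,"fingers": -0.2}
    - {"dx": 0,"dy": -0.0135,"dz": 0.033,"ax": 0,"ay": 0,"az": 0,"fingers": -0.2}
    - {"dx": 0,"dy": 0,"dz": 0.04,"ax": 0,"ay": 0,"az": 0,"fingers": -0.2}
    - {"dx": 0,"dy": 0,"dz": 0.04,"ax": 0,"ay": 0,"az": 0,"fingers": -0.2}
    - {"dx": 0,"dy": 0,"dz": 0,"ax": 0,"ay": 0,"az": 0,"fingers": -0.2}
    - {"dx": 0,"dy": 0,"dz": 0,"ax": 0,"ay": 0,"az": 0,"fingers": -0.2}

```text
time_s: 19.1
tool_pos: [0.4501, 0.1808, 0.079]
ee_rot: [0.924, 0.384, -0.0, -0.0]
ft_force: [1.1, -1.0, 0.8]
opening: 0.599
```

```bash
python3 - <<'E'
from h import *
plan([(.45,.18,.039,None)],0)
E
```

```text
t 19.1 pos [0.4501 0.1808 0.079 ] x-yaw 45.11 z [-0.     0.001 -1.   ] F [ 1.1 -1.   0.8] op 0.599 q [0.14 0.23 1.96 0.   0.95 0.92]
  TILTFIX [-0.001 -0.     0.   ]
  SHIFT 1 x [-0.0006, 0.0005, 0.04]
  end [0.45  0.18  0.039] 45.1
```

servo_tool:
  increments:
    - {"dx": 0,"dy": 0,"dz": 0.04,"ax": 0,"ay": 0,"az": 0,"fingers": -0.2}
    - {"dx": 0,"dy": 0,"dz": 0,"ax": 0,"ay": 0,"az": 0,"fingers": -0.2}
    - {"dx": 0,"dy": 0,"dz": 0,"ax": 0,"ay": 0,"az": 0,"fingers": 1}
    - {"dx": 0,"dy": 0,"dz": 0,"ax": 0,"ay": 0,"az": 0,"fingers": 1}
    - {"dx": 0,"dy": 0,"dz": 0,"ax": 0,"ay": 0,"az": 0,"fingers": 1}
    - {"dx": 0,"dy": 0,"dz": 0,"ax": 0,"ay": 0,"az": 0,"fingers": 1}
  force: 35

```text
time_s: 19.7
tool_pos: [0.4525, 0.1804, 0.0414]
ee_rot: [0.924, 0.383, 0.003, 0.0]
ft_force: [-1.0, 0.1, 9.2]
opening: 0.395
```

servo_tool:
  increments:
    - {"dx": 0,"dy": 0,"dz": -0.02,"ax": 0,"ay": 0,"az": 0,"fingers": 1}
    - {"dx": 0,"dy": 0,"dz": -0.03,"ax": 0,"ay": 0,"az": 0,"fingers": 1}
    - {"dx": 0,"dy": 0,"dz": -0.03,"ax": 0,"ay": 0,"az": 0,"fingers": 1}
    - {"dx": 0,"dy": 0,"dz": 0,"ax": 0,"ay": 0,"az": 0,"fingers": 1}
    - {"dx": 0,"dy": 0,"dz": 0,"ax": 0,"ay": 0,"az": 0,"fingers": 1}

```text
time_s: 20.2
tool_pos: [0.4514, 0.18, 0.1203]
ee_rot: [0.924, 0.383, 0.002, 0.0]
ft_force: [-0.5, -0.2, -1.9]
opening: 0.394
```

```bash
python3 - <<'E'
from h import *
plan([(*W[0],.12,None),(*W[0],.079,None)],0)
E
```

```text
t 20.2 pos [0.4514 0.18   0.1203] x-yaw 45.02 z [ 0.005  0.001 -1.   ] F [-0.5 -0.2 -1.9] op 0.394 q [0.13 0.16 1.94 0.   1.04 0.92]
  TILTFIX [ 0.003 -0.004  0.   ]
  SHIFT 6 x [0.0097, 0.0365, 0.0001]
  SHIFT 1 x [0.0003, -0.0, 0.0407]
  end [0.6476 0.0666 0.079 ] 45.0
```

servo_tool:
  increments:
    - {"dx": 0.0097,"dy": 0.0365,"dz": 0,"ax": 0,"ay": 0,"az": 0,"fingers": 1}
    - {"dx": 0.0097,"dy": 0.0365,"dz": 0,"ax": 0,"ay": 0,"az": 0,"fingers": 1}
    - {"dx": 0.0097,"dy": 0.0365,"dz": 0,"ax": 0,"ay": 0,"az": 0,"fingers": 1}
    - {"dx": 0.0097,"dy": 0.0365,"dz": 0,"ax": 0,"ay": 0,"az": 0,"fingers": 1}
    - {"dx": 0.0097,"dy": 0.0365,"dz": 0,"ax": 0,"ay": 0,"az": 0,"fingers": 1}
    - {"dx": 0.0097,"dy": 0.0365,"dz": 0,"ax": 0,"ay": 0,"az": 0,"fingers": 1}
    - {"dx": 0,"dy": 0,"dz": 0,"ax": 0,"ay": 0,"az": 0,"fingers": 1}
    - {"dx": 0,"dy": 0,"dz": 0,"ax": 0,"ay": 0,"az": 0,"fingers": 1}

```text
time_s: 21.0
tool_pos: [0.6456, 0.0659, 0.1171]
ee_rot: [0.924, 0.382, -0.001, -0.001]
ft_force: [-0.8, -0.3, 0.5]
opening: 0.401
```

```bash
python3 - <<'E'
from h import *
plan([(*W[0],.079,None)],0); a,m=shot("wrist","w8"); b,_=shot("side","s1")
cv2.imwrite("pics/c8.png",np.hstack([cv2.resize(a,(480,360)),cv2.resize(b[180:280,180:280],(300,300)).repeat(1,0) if 0 else np.pad(cv2.resize(b[170:270,190:290],(300,300)),((0,60),(0,0),(0,0)))])[:,:,::-1])
E
```

```text
t 21.0 pos [0.6456 0.0659 0.1171] x-yaw 44.95 z [-0.002  0.001 -1.   ] F [-0.8 -0.3  0.5] op 0.401 q [-0.08  0.49  1.51  0.    1.15  0.7 ]
  TILTFIX [-0.002  0.     0.   ]
  SHIFT 1 x [0.0019, 0.0009, 0.0381]
  end [0.6476 0.0666 0.079 ] 45.0
```

View pics/c8.png

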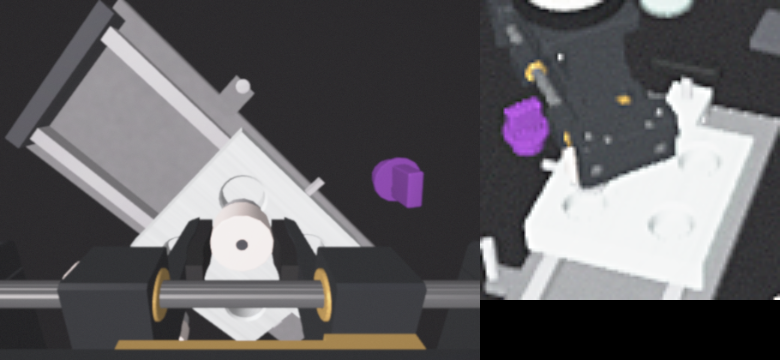

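```bash
python3 - <<'E'
from h import *
m=dict(np.load("pics/w8_m.npz")); im=np.load("pics/w8.npy")
g=im.min(2).astype(float)[268:302,264:298]; yy,xx=np.mgrid[268:302,264:298]; w=np.clip(170-g,0,None)*(np.hypot(xx-281,yy-285)<10); u=np.array([(w*xx).sum(),(w*yy).sum()])/w.sum(); print(u,ray(m,u,.1145).round(4))
k=im.shape
for p in [(241,176),(218,190),(266,190)]:
    q=np.array(p)*560/480; r=ray(m,q,.056)[:2]; print(r.round(4),np.linalg.norm(r-W[0]).round(4))
E
```

```text
[281.86528621 285.32143282] [0.6458 0.0658 0.1145]
[0.66   0.0808] 0.0188
[0.6403 0.0852] 0.02
[0.6654 0.06  ] 0.0189
```

servo_tool:
  increments:
    - {"dx": 0.0018,"dy": 0.0008,"dz": 0.02,"ax": 0,"ay": 0,"az": 0,"fingers": 1}
    - {"dx": 0,"dy": 0,"dz": 0.008,"ax": 0,"ay": 0,"az": 0,"fingers": 1}
    - {"dx": 0,"dy": 0,"dz": 0.004,"ax": 0,"ay": 0,"az": 0,"fingers": 1}
    - {"dx": 0,"dy": 0,"dz": 0,"ax": 0,"ay": 0,"az": 0,"fingers": 1}

```text
time_s: 21.5
tool_pos: [0.6482, 0.0679, 0.0871]
ee_rot: [0.924, 0.383, 0.001, -0.0]
ft_force: [3.3, 2.3, -2.8]
opening: 0.397
```

```bash
python3 - <<'E'
from h import *
plan([(*W[0],.079,None)],0)
E
```

```text
t 21.5 pos [0.6482 0.0679 0.0871] x-yaw 45.06 z [ 0.002  0.001 -1.   ] F [ 3.3  2.3 -2.8] op 0.397 q [-0.08  0.53  1.51  0.    1.09  0.71]
  TILTFIX [ 0.    -0.002  0.   ]
  SHIFT 1 x [-0.0013, 0.0005, 0.0081]
  end [0.6476 0.0666 0.079 ] 45.1
```

servo_tool:
  increments:
    - {"dx": 0.0015,"dy": 0,"dz": 0.004,"ax": 0,"ay": 0,"az": 0,"fingers": 1}
    - {"dx": 0,"dy": 0,"dz": 0.004,"ax": 0,"ay": 0,"az": 0,"fingers": 1}
    - {"dx": 0,"dy": 0,"dz": 0,"ax": 0,"ay": 0,"az": 0,"fingers": 1}
    - {"dx": 0,"dy": 0,"dz": 0,"ax": 0,"ay": 0,"az": 0,"fingers": 1}

```text
time_s: 21.9
tool_pos: [0.6494, 0.0683, 0.0813]
ee_rot: [0.924, 0.383, 0.001, -0.0]
ft_force: [-6.4, 1.5, 13.9]
opening: 0.401
```

```bash
python3 - <<'E'
from h import *
plan([(*W[0],.079,None)],0)
E
```

```text
t 21.9 pos [0.6494 0.0683 0.0813] x-yaw 45.04 z [ 0.001  0.001 -1.   ] F [-6.4  1.5 13.9] op 0.401 q [-0.08  0.54  1.51  0.    1.09  0.71]
  TILTFIX [ 0.    -0.001  0.   ]
  SHIFT 1 x [-0.0025, -0.0001, 0.0023]
  end [0.6476 0.0666 0.079 ] 45.0
```

servo_tool:
  increments:
    - {"dx": 0,"dy": 0,"dz": -0.002,"ax": 0,"ay": 0,"az": 0,"fingers": -0.15}
    - {"dx": 0,"dy": 0,"dz": 0,"ax": 0,"ay": 0,"az": 0,"fingers": -0.15}
    - {"dx": 0,"dy": 0,"dz": 0,"ax": 0,"ay": 0,"az": 0,"fingers": -0.15}
    - {"dx": 0,"dy": 0,"dz": -0.03,"ax": 0,"ay": 0,"az": 0,"fingers": -0.15}
    - {"dx": 0,"dy": 0,"dz": -0.04,"ax": 0,"ay": 0,"az": 0,"fingers": -0.2}
    - {"dx": 0,"dy": 0,"dz": -0.04,"ax": 0,"ay": 0,"az": 0,"fingers": -0.2}
    - {"dx": 0,"dy": 0,"dz": -0.04,"ax": 0,"ay": 0,"az": 0,"fingers": -0.2}
    - {"dx": 0,"dy": 0,"dz": 0,"ax": 0,"ay": 0,"az": 0,"fingers": -0.2}

```text
time_s: 22.7
tool_pos: [0.6526, 0.0677, 0.2383]
ee_rot: [0.924, 0.383, 0.006, 0.002]
ft_force: [1.5, 0.5, 0.1]
opening: 0.597
```

```bash
python3 - <<'E'
from h import *
plan([(.48,.08,.25,None)],0)
E
```

```text
t 22.7 pos [0.6526 0.0677 0.2383] x-yaw 45.03 z [ 0.013 -0.    -1.   ] F [1.5 0.5 0.1] op 0.597 q [-0.08  0.37  1.42  0.    1.35  0.71]
  TILTFIX [ 0.009 -0.009  0.   ]
  SHIFT 4 x [-0.0283, -0.0327, -0.0029]
  end [0.48   0.08   0.2499] 45.0
```

servo_tool:
  increments:
    - {"dx": -0.028,"dy": -0.033,"dz": -0.003,"ax": 0,"ay": 0,"az": 0,"fingers": -0.2}
    - {"dx": -0.028,"dy": -0.033,"dz": -0.003,"ax": 0,"ay": 0,"az": 0,"fingers": -0.2}
    - {"dx": -0.028,"dy": -0.033,"dz": -0.003,"ax": 0,"ay": 0,"az": 0,"fingers": -0.2}
    - {"dx": -0.028,"dy": -0.033,"dz": -0.003,"ax": 0,"ay": 0,"az": 0,"fingers": -0.2}
    - {"dx": 0,"dy": 0,"dz": 0,"ax": 0,"ay": 0,"az": 0,"fingers": -0.2}
    - {"dx": 0,"dy": 0,"dz": 0,"ax": 0,"ay": 0,"az": 0,"fingers": -0.2}

```text
time_s: 23.3
tool_pos: [0.4764, 0.0821, 0.2428]
ee_rot: [0.924, 0.383, 0.001, 0.0]
ft_force: [0.0, -0.5, 0.4]
opening: 0.599
```

```bash
python3 - <<'E'
from h import *
plan([(.4713,.1059,.08,None),(.4713,.1059,.039,None)],0); a,m=shot("wrist","w9")
for o in cart(a,m): print(o, ray(m,o[0],.092).round(4))
E
```

```text
t 23.3 pos [0.4764 0.0821 0.2428] x-yaw 45.03 z [ 0.002  0.001 -1.   ] F [ 0.  -0.5  0.4] op 0.599 q [-0.08 -0.01  1.85  0.    1.31  0.71]
  TILTFIX [ 0.001 -0.002  0.   ]
  SHIFT 4 x [0.0033, -0.0051, 0.0407]
  SHIFT 1 x [0.0001, -0.0, 0.041]
  end [0.4713 0.1059 0.039 ] 45.0
(array([262.5, 170.9]), array([0.4714, 0.1059, 0.036 ]), np.int32(906)) [0.4818 0.1114 0.092 ]
(array([330.5, 232.7]), array([0.4748, 0.0017, 0.036 ]), np.int32(872)) [0.4845 0.0247 0.092 ]
```

servo_tool:
  increments:
    - {"dx": 0.0033,"dy": -0.005,"dz": 0.041,"ax": 0,"ay": 0,"az": 0,"fingers": -0.2}
    - {"dx": 0.0033,"dy": -0.005,"dz": 0.041,"ax": 0,"ay": 0,"az": 0,"fingers": -0.2}
    - {"dx": 0.0033,"dy": -0.005,"dz": 0.041,"ax": 0,"ay": 0,"az": 0,"fingers": -0.2}
    - {"dx": 0.0033,"dy": -0.005,"dz": 0.041,"ax": 0,"ay": 0,"az": 0,"fingers": -0.2}
    - {"dx": 0,"dy": 0,"dz": 0,"ax": 0,"ay": 0,"az": 0,"fingers": -0.2}
    - {"dx": 0,"dy": 0,"dz": 0.04,"ax": 0,"ay": 0,"az": 0,"fingers": -0.2}
    - {"dx": 0,"dy": 0,"dz": 0,"ax": 0,"ay": 0,"az": 0,"fingers": -0.2}

```text
time_s: 24.05
tool_pos: [0.4706, 0.1054, 0.0364]
ee_rot: [0.924, 0.383, -0.002, -0.001]
ft_force: [-1.0, 0.6, 0.7]
opening: 0.597
```

servo_tool:
  increments:
    - {"dx": 0,"dy": 0,"dz": 0,"ax": 0,"ay": 0,"az": 0,"fingers": 1}
    - {"dx": 0,"dy": 0,"dz": 0,"ax": 0,"ay": 0,"az": 0,"fingers": 1}
    - {"dx": 0,"dy": 0,"dz": 0,"ax": 0,"ay": 0,"az": 0,"fingers": 1}
    - {"dx": 0,"dy": 0,"dz": 0,"ax": 0,"ay": 0,"az": 0,"fingers": 1}
    - {"dx": 0,"dy": 0,"dz": -0.02,"ax": 0,"ay": 0,"az": 0,"fingers": 1}
    - {"dx": 0,"dy": 0,"dz": -0.03,"ax": 0,"ay": 0,"az": 0,"fingers": 1}
    - {"dx": 0,"dy": 0,"dz": -0.03,"ax": 0,"ay": 0,"az": 0,"fingers": 1}
    - {"dx": 0,"dy": 0,"dz": 0,"ax": 0,"ay": 0,"az": 0,"fingers": 1}

```text
time_s: 24.85
tool_pos: [0.4755, 0.1056, 0.1238]
ee_rot: [0.924, 0.383, 0.005, 0.002]
ft_force: [0.3, -0.0, -1.5]
opening: 0.398
```

servo_tool:
  increments:
    - {"dx": 0,"dy": 0,"dz": 0,"ax": 0,"ay": 0,"az": 0,"fingers": 1}
    - {"dx": 0,"dy": 0,"dz": 0,"ax": 0,"ay": 0,"az": 0,"fingers": 1}

```text
time_s: 25.05
tool_pos: [0.4713, 0.1056, 0.1181]
ee_rot: [0.924, 0.383, 0.0, -0.0]
ft_force: [0.2, 0.7, -1.0]
opening: 0.394
```

```bash
python3 - <<'E'
from h import *
w=W[1]+[.0012,.0012]; plan([(*w,.12,None),(*w,.081,None)],0)
E
```

```text
t 25.05 pos [0.4713 0.1056 0.1181] x-yaw 45.02 z [-0.     0.001 -1.   ] F [ 0.2  0.7 -1. ] op 0.394 q [-0.03  0.16  1.95  0.    1.04  0.76]
  TILTFIX [-0.001 -0.001  0.   ]
  SHIFT 3 x [0.0161, 0.0346, -0.0006]
  SHIFT 1 x [-0.0, -0.0, 0.0389]
  end [0.5788 0.0664 0.081 ] 45.0
```

servo_tool:
  increments:
    - {"dx": 0.0161,"dy": 0.0346,"dz": 0,"ax": 0,"ay": 0,"az": 0,"fingers": 1}
    - {"dx": 0.0161,"dy": 0.0346,"dz": 0,"ax": 0,"ay": 0,"az": 0,"fingers": 1}
    - {"dx": 0.0161,"dy": 0.0346,"dz": 0,"ax": 0,"ay": 0,"az": 0,"fingers": 1}
    - {"dx": 0,"dy": 0,"dz": 0,"ax": 0,"ay": 0,"az": 0,"fingers": 1}
    - {"dx": 0,"dy": 0,"dz": 0,"ax": 0,"ay": 0,"az": 0,"fingers": 1}

```text
time_s: 25.55
tool_pos: [0.5787, 0.0661, 0.1169]
ee_rot: [0.924, 0.382, -0.001, -0.001]
ft_force: [-0.2, 0.5, -1.2]
opening: 0.4
```

servo_tool:
  increments:
    - {"dx": 0,"dy": 0,"dz": 0.018,"ax": 0,"ay": 0,"az": 0,"fingers": 1}
    - {"dx": 0,"dy": 0,"dz": 0.008,"ax": 0,"ay": 0,"az": 0,"fingers": 1}
    - {"dx": 0,"dy": 0,"dz": 0.004,"ax": 0,"ay": 0,"az": 0,"fingers": 1}
    - {"dx": 0,"dy": 0,"dz": 0,"ax": 0,"ay": 0,"az": 0,"fingers": 1}

```text
time_s: 25.95
tool_pos: [0.5785, 0.0668, 0.0883]
ee_rot: [0.924, 0.383, -0.0, -0.001]
ft_force: [-0.0, -0.1, -1.0]
opening: 0.4
```

servo_tool:
  increments:
    - {"dx": 0,"dy": 0,"dz": 0.005,"ax": 0,"ay": 0,"az": 0,"fingers": 1}
    - {"dx": 0,"dy": 0,"dz": 0.005,"ax": 0,"ay": 0,"az": 0,"fingers": 1}
    - {"dx": 0,"dy": 0,"dz": 0,"ax": 0,"ay": 0,"az": 0,"fingers": 1}
    - {"dx": 0,"dy": 0,"dz": 0,"ax": 0,"ay": 0,"az": 0,"fingers": 1}

```text
time_s: 26.35
tool_pos: [0.58, 0.0667, 0.0811]
ee_rot: [0.924, 0.383, 0.001, -0.0]
ft_force: [-6.9, 1.0, 14.0]
opening: 0.4
```

servo_tool:
  increments:
    - {"dx": 0,"dy": 0,"dz": -0.002,"ax": 0,"ay": 0,"az": 0,"fingers": -0.15}
    - {"dx": 0,"dy": 0,"dz": 0,"ax": 0,"ay": 0,"az": 0,"fingers": -0.15}
    - {"dx": 0,"dy": 0,"dz": 0,"ax": 0,"ay": 0,"az": 0,"fingers": -0.15}
    - {"dx": 0,"dy": 0,"dz": -0.03,"ax": 0,"ay": 0,"az": 0,"fingers": -0.15}
    - {"dx": 0,"dy": 0,"dz": -0.04,"ax": 0,"ay": 0,"az": 0,"fingers": -0.2}
    - {"dx": 0,"dy": 0,"dz": -0.04,"ax": 0,"ay": 0,"az": 0,"fingers": -0.2}
    - {"dx": 0,"dy": 0,"dz": -0.04,"ax": 0,"ay": 0,"az": 0,"fingers": -0.2}

```text
time_s: 27.05
tool_pos: [0.5792, 0.0663, 0.2322]
ee_rot: [0.924, 0.383, 0.001, -0.0]
ft_force: [0.7, -0.2, 0.4]
opening: 0.603
```

servo_tool:
  increments:
    - {"dx": -0.043,"dy": 0.001,"dz": 0,"ax": 0,"ay": 0,"az": 0,"fingers": -0.2}
    - {"dx": -0.043,"dy": 0.001,"dz": 0,"ax": 0,"ay": 0,"az": 0,"fingers": -0.2}
    - {"dx": -0.043,"dy": 0.001,"dz": 0,"ax": 0,"ay": 0,"az": 0,"fingers": -0.2}
    - {"dx": -0.03,"dy": 0.001,"dz": 0,"ax": 0,"ay": 0,"az": 0,"fingers": -0.2}
    - {"dx": 0,"dy": 0,"dz": 0,"ax": 0,"ay": 0,"az": 0,"fingers": -0.2}
    - {"dx": 0,"dy": 0,"dz": 0,"ax": 0,"ay": 0,"az": 0,"fingers": -0.2}

```text
time_s: 27.65
tool_pos: [0.4701, -0.0493, 0.231]
ee_rot: [0.924, 0.382, 0.001, -0.0]
ft_force: [-0.3, 0.3, -0.2]
opening: 0.598
```

```bash
python3 - <<'E'
from h import *
plan([(.4748,.0017,.08,None),(.4748,.0017,.039,None)],0); a,m=shot("wrist","w10")
for o in cart(a,m): print(o, ray(m,o[0],.092).round(4))
E
```

```text
t 27.65 pos [ 0.4701 -0.0493  0.231 ] x-yaw 44.92 z [ 0.002  0.001 -1.   ] F [-0.3  0.3 -0.2] op 0.598 q [-0.36 -0.03  1.89  0.    1.28  0.43]
  TILTFIX [ 0.001 -0.002  0.   ]
  SHIFT 4 x [0.0098, -0.0082, 0.0377]
  SHIFT 1 x [0.0002, 0.0, 0.0412]
  end [0.4748 0.0017 0.039 ] 44.9
(array([249. , 147.8]), array([0.4748, 0.0016, 0.036 ]), np.int32(1011)) [0.4839 0.0026 0.092 ]
(array([317.8, 239.4]), array([ 0.4552, -0.1208,  0.036 ]), np.int32(911)) [ 0.4676 -0.0985  0.092 ]
```

servo_tool:
  increments:
    - {"dx": 0.0098,"dy": -0.0082,"dz": 0.038,"ax": 0,"ay": 0,"az": 0,"fingers": -0.2}
    - {"dx": 0.0098,"dy": -0.0082,"dz": 0.038,"ax": 0,"ay": 0,"az": 0,"fingers": -0.2}
    - {"dx": 0.0098,"dy": -0.0082,"dz": 0.038,"ax": 0,"ay": 0,"az": 0,"fingers": -0.2}
    - {"dx": 0.0098,"dy": -0.0082,"dz": 0.038,"ax": 0,"ay": 0,"az": 0,"fingers": -0.2}
    - {"dx": 0,"dy": 0,"dz": 0,"ax": 0,"ay": 0,"az": 0,"fingers": -0.2}
    - {"dx": 0,"dy": 0,"dz": 0.04,"ax": 0,"ay": 0,"az": 0,"fingers": -0.2}
    - {"dx": 0,"dy": 0,"dz": 0,"ax": 0,"ay": 0,"az": 0,"fingers": -0.2}

```text
time_s: 28.4
tool_pos: [0.4727, 0.003, 0.0363]
ee_rot: [0.924, 0.383, -0.002, -0.002]
ft_force: [-1.5, 0.1, -1.0]
opening: 0.595
```

servo_tool:
  increments:
    - {"dx": 0,"dy": 0,"dz": 0,"ax": 0,"ay": 0,"az": 0,"fingers": 1}
    - {"dx": 0,"dy": 0,"dz": 0,"ax": 0,"ay": 0,"az": 0,"fingers": 1}
    - {"dx": 0,"dy": 0,"dz": 0,"ax": 0,"ay": 0,"az": 0,"fingers": 1}
    - {"dx": 0,"dy": 0,"dz": 0,"ax": 0,"ay": 0,"az": 0,"fingers": 1}
    - {"dx": 0,"dy": 0,"dz": -0.02,"ax": 0,"ay": 0,"az": 0,"fingers": 1}
    - {"dx": 0,"dy": 0,"dz": -0.03,"ax": 0,"ay": 0,"az": 0,"fingers": 1}
    - {"dx": 0,"dy": 0,"dz": -0.03,"ax": 0,"ay": 0,"az": 0,"fingers": 1}
    - {"dx": 0,"dy": 0,"dz": 0,"ax": 0,"ay": 0,"az": 0,"fingers": 1}

```text
time_s: 29.2
tool_pos: [0.4779, 0.0012, 0.1237]
ee_rot: [0.924, 0.383, 0.005, 0.003]
ft_force: [1.3, 0.2, -1.0]
opening: 0.395
```

servo_tool:
  increments:
    - {"dx": 0,"dy": 0,"dz": 0,"ax": 0,"ay": 0,"az": 0,"fingers": 1}
    - {"dx": 0,"dy": 0,"dz": 0,"ax": 0,"ay": 0,"az": 0,"fingers": 1}

```text
time_s: 29.4
tool_pos: [0.4738, 0.0022, 0.118]
ee_rot: [0.924, 0.383, 0.0, -0.001]
ft_force: [0.2, -0.4, -1.5]
opening: 0.395
```

```bash
python3 - <<'E'
from h import *
w=W[3]+[.001,.0013]; plan([(*w,.118,None),(*w,.081,None)],0)
E
```

```text
t 29.4 pos [0.4738 0.0022 0.118 ] x-yaw 45.02 z [ 0.     0.001 -1.   ] F [ 0.2 -0.4 -1.5] op 0.395 q [-0.25  0.14  1.97  0.    1.03  0.54]
  TILTFIX [-0.001 -0.001  0.   ]
  SHIFT 3 x [0.0237, 0.0264, 0.0]
  SHIFT 1 x [-0.0001, -0.0001, 0.037]
  end [ 0.58   -0.0035  0.081 ] 45.0
```

servo_tool:
  increments:
    - {"dx": 0.0237,"dy": 0.0264,"dz": 0,"ax": 0,"ay": 0,"az": 0,"fingers": 1}
    - {"dx": 0.0237,"dy": 0.0264,"dz": 0,"ax": 0,"ay": 0,"az": 0,"fingers": 1}
    - {"dx": 0.0237,"dy": 0.0264,"dz": 0,"ax": 0,"ay": 0,"az": 0,"fingers": 1}
    - {"dx": 0,"dy": 0,"dz": 0,"ax": 0,"ay": 0,"az": 0,"fingers": 1}
    - {"dx": 0,"dy": 0,"dz": 0,"ax": 0,"ay": 0,"az": 0,"fingers": 1}

```text
time_s: 29.9
tool_pos: [0.5798, -0.0035, 0.1168]
ee_rot: [0.924, 0.383, -0.001, -0.001]
ft_force: [-0.8, -0.1, -2.3]
opening: 0.401
```

servo_tool:
  increments:
    - {"dx": 0,"dy": 0,"dz": 0.018,"ax": 0,"ay": 0,"az": 0,"fingers": 1}
    - {"dx": 0,"dy": 0,"dz": 0.008,"ax": 0,"ay": 0,"az": 0,"fingers": 1}
    - {"dx": 0,"dy": 0,"dz": 0.004,"ax": 0,"ay": 0,"az": 0,"fingers": 1}
    - {"dx": 0,"dy": 0,"dz": 0,"ax": 0,"ay": 0,"az": 0,"fingers": 1}

```text
time_s: 30.3
tool_pos: [0.5798, -0.0034, 0.0882]
ee_rot: [0.924, 0.383, -0.0, -0.001]
ft_force: [0.1, 0.3, -1.8]
opening: 0.398
```

servo_tool:
  increments:
    - {"dx": 0,"dy": 0,"dz": 0.005,"ax": 0,"ay": 0,"az": 0,"fingers": 1}
    - {"dx": 0,"dy": 0,"dz": 0.005,"ax": 0,"ay": 0,"az": 0,"fingers": 1}
    - {"dx": 0,"dy": 0,"dz": 0,"ax": 0,"ay": 0,"az": 0,"fingers": 1}
    - {"dx": 0,"dy": 0,"dz": 0,"ax": 0,"ay": 0,"az": 0,"fingers": 1}

```text
time_s: 30.7
tool_pos: [0.5813, -0.0036, 0.0809]
ee_rot: [0.924, 0.383, 0.001, 0.0]
ft_force: [-6.9, 0.9, 13.9]
opening: 0.401
```

servo_tool:
  increments:
    - {"dx": 0,"dy": 0,"dz": -0.002,"ax": 0,"ay": 0,"az": 0,"fingers": -0.15}
    - {"dx": 0,"dy": 0,"dz": 0,"ax": 0,"ay": 0,"az": 0,"fingers": -0.15}
    - {"dx": 0,"dy": 0,"dz": 0,"ax": 0,"ay": 0,"az": 0,"fingers": -0.15}
    - {"dx": 0,"dy": 0,"dz": -0.03,"ax": 0,"ay": 0,"az": 0,"fingers": -0.15}
    - {"dx": 0,"dy": 0,"dz": -0.04,"ax": 0,"ay": 0,"az": 0,"fingers": -0.2}
    - {"dx": 0,"dy": 0,"dz": -0.04,"ax": 0,"ay": 0,"az": 0,"fingers": -0.2}
    - {"dx": 0,"dy": 0,"dz": -0.04,"ax": 0,"ay": 0,"az": 0,"fingers": -0.2}

```text
time_s: 31.4
tool_pos: [0.5804, -0.0037, 0.2321]
ee_rot: [0.924, 0.383, 0.001, -0.0]
ft_force: [-0.0, 0.1, -0.1]
opening: 0.602
```

servo_tool:
  increments:
    - {"dx": -0.042,"dy": 0,"dz": 0,"ax": 0,"ay": 0,"az": 0,"fingers": -0.2}
    - {"dx": -0.042,"dy": 0,"dz": 0,"ax": 0,"ay": 0,"az": 0,"fingers": -0.2}
    - {"dx": -0.042,"dy": 0,"dz": 0,"ax": 0,"ay": 0,"az": 0,"fingers": -0.2}
    - {"dx": -0.042,"dy": 0,"dz": 0,"ax": 0,"ay": 0,"az": 0,"fingers": -0.2}
    - {"dx": 0,"dy": 0,"dz": 0,"ax": 0,"ay": 0,"az": 0,"fingers": -0.2}
    - {"dx": 0,"dy": 0,"dz": 0,"ax": 0,"ay": 0,"az": 0,"fingers": -0.2}

```text
time_s: 32.0
tool_pos: [0.4618, -0.1232, 0.2308]
ee_rot: [0.924, 0.382, 0.001, 0.0]
ft_force: [0.5, 0.5, 0.0]
opening: 0.602
```

```bash
python3 - <<'E'
from h import *
plan([(.4551,-.1208,.08,None),(.4551,-.1208,.039,None)],0); a,m=shot("wrist","w11")
for o in cart(a,m): print(o, ray(m,o[0],.092).round(4))
E
```

```text
t 32.0 pos [ 0.4618 -0.1232  0.2308] x-yaw 44.89 z [ 0.002  0.001 -1.   ] F [0.5 0.5 0. ] op 0.602 q [-0.51 -0.01  1.87  0.    1.28  0.28]
  TILTFIX [ 0.001 -0.002  0.   ]
  SHIFT 4 x [-0.0008, -0.0016, 0.0377]
  SHIFT 1 x [0.0001, -0.0, 0.041]
  end [ 0.4551 -0.1209  0.039 ] 44.9
(array([275.5, 188.7]), array([ 0.4551, -0.1209,  0.036 ]), np.int32(974)) [ 0.4662 -0.1115  0.092 ]
(array([396., 346.]), array([ 0.4166, -0.3701,  0.036 ]), np.int32(1452)) [ 0.4344 -0.3172  0.092 ]
```

View pics/w11.png

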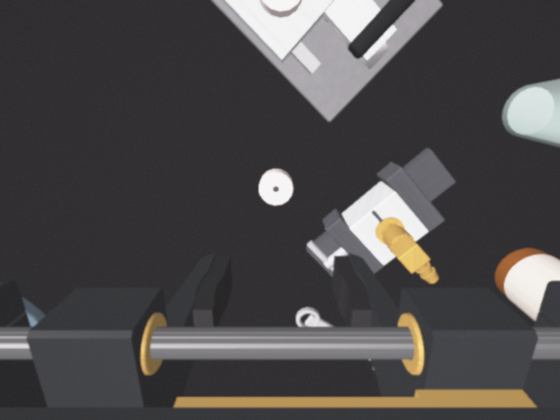

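servo_tool:
  increments:
    - {"dx": 0,"dy": 0,"dz": 0,"ax": 0,"ay": 0,"az": -0.131,"fingers": -0.2}
    - {"dx": 0,"dy": 0,"dz": 0,"ax": 0,"ay": 0,"az": -0.131,"fingers": -0.2}
    - {"dx": 0,"dy": 0,"dz": 0,"ax": 0,"ay": 0,"az": -0.131,"fingers": -0.2}
    - {"dx": 0,"dy": 0,"dz": 0,"ax": 0,"ay": 0,"az": -0.131,"fingers": -0.2}
    - {"dx": 0,"dy": 0,"dz": 0,"ax": 0,"ay": 0,"az": -0.131,"fingers": -0.2}
    - {"dx": 0,"dy": 0,"dz": 0,"ax": 0,"ay": 0,"az": -0.131,"fingers": -0.2}

```text
time_s: 32.65
tool_pos: [0.463, -0.1214, 0.2306]
ee_rot: [0.704, 0.71, 0.001, 0.0]
ft_force: [0.1, 0.1, -0.2]
opening: 0.603
```

servo_tool:
  increments:
    - {"dx": 0.0023,"dy": -0.0067,"dz": 0.035,"ax": 0,"ay": 0,"az": 0,"fingers": -0.2}
    - {"dx": 0,"dy": 0,"dz": 0.04,"ax": 0,"ay": 0,"az": 0,"fingers": -0.2}
    - {"dx": 0,"dy": 0,"dz": 0.04,"ax": 0,"ay": 0,"az": 0,"fingers": -0.2}
    - {"dx": 0,"dy": 0,"dz": 0.036,"ax": 0,"ay": 0,"az": 0,"fingers": -0.2}
    - {"dx": 0,"dy": 0,"dz": 0,"ax": 0,"ay": 0,"az": 0,"fingers": -0.2}
    - {"dx": 0,"dy": 0,"dz": 0,"ax": 0,"ay": 0,"az": 0,"fingers": -0.2}

```text
time_s: 33.25
tool_pos: [0.456, -0.1194, 0.0798]
ee_rot: [0.706, 0.708, 0.001, -0.001]
ft_force: [0.7, -0.1, 0.1]
opening: 0.599
```

```bash
python3 - <<'E'
from h import *
plan([(.4551,-.1208,.039,None)],0); a,m=shot("wrist","w12")
for o in cart(a,m): print(o)
E
```

```text
t 33.25 pos [ 0.456  -0.1194  0.0798] x-yaw 90.14 z [ 0.     0.002 -1.   ] F [ 0.7 -0.1  0.1] op 0.599 q [-0.51  0.2   1.99  0.    0.95 -0.51]
  TILTFIX [ 0.    -0.002  0.   ]
  SHIFT 1 x [-0.0014, -0.0009, 0.0408]
  end [ 0.4551 -0.1208  0.039 ] 90.1
(array([526.6, 197.6]), array([ 0.592 , -0.0879,  0.036 ]), np.int32(534))
```

servo_tool:
  increments:
    - {"dx": -0.001,"dy": -0.0005,"dz": 0.041,"ax": 0,"ay": 0,"az": 0,"fingers": -0.2}
    - {"dx": 0,"dy": 0,"dz": 0,"ax": 0,"ay": 0,"az": 0,"fingers": -0.2}
    - {"dx": 0,"dy": 0,"dz": 0,"ax": 0,"ay": 0,"az": 0,"fingers": 1}
    - {"dx": 0,"dy": 0,"dz": 0,"ax": 0,"ay": 0,"az": 0,"fingers": 1}
    - {"dx": 0,"dy": 0,"dz": 0,"ax": 0,"ay": 0,"az": 0,"fingers": 1}
    - {"dx": 0,"dy": 0,"dz": 0,"ax": 0,"ay": 0,"az": 0,"fingers": 1}

```text
time_s: 33.9
tool_pos: [0.4568, -0.1219, 0.0411]
ee_rot: [0.707, 0.707, 0.001, 0.002]
ft_force: [-1.2, 1.0, 8.7]
opening: 0.398
```

servo_tool:
  increments:
    - {"dx": 0,"dy": 0,"dz": -0.03,"ax": 0,"ay": 0,"az": 0,"fingers": 1}
    - {"dx": 0,"dy": 0,"dz": -0.04,"ax": 0,"ay": 0,"az": 0,"fingers": 1}
    - {"dx": 0,"dy": 0,"dz": -0.04,"ax": 0,"ay": 0,"az": 0,"fingers": 1}
    - {"dx": 0,"dy": 0,"dz": -0.02,"ax": 0,"ay": 0,"az": 0,"fingers": 1}
    - {"dx": 0,"dy": 0,"dz": 0,"ax": 0,"ay": 0,"az": 0,"fingers": 1}
    - {"dx": 0,"dy": 0,"dz": 0,"ax": 0,"ay": 0,"az": 0,"fingers": 1}

```text
time_s: 34.5
tool_pos: [0.4549, -0.1212, 0.169]
ee_rot: [0.707, 0.707, 0.001, 0.001]
ft_force: [-0.3, 0.2, -1.4]
opening: 0.395
```

```bash
python3 - <<'E'
from h import *
w=W[2]+[.001,.0013]; plan([(*w,.17,45),(*w,.118,None)],0)
E
```

```text
t 34.5 pos [ 0.4549 -0.1212  0.169 ] x-yaw 90.06 z [ 0.003  0.    -1.   ] F [-0.3  0.2 -1.4] op 0.395 q [-0.51  0.05  1.95  0.    1.15 -0.52]
  TILTFIX [ 0.003 -0.     0.   ]
  TURN 6 x az 0.131
  SHIFT 6 x [0.037, 0.009, -0.0002]
  SHIFT 2 x [0.0001, -0.0001, 0.0261]
  end [ 0.65   -0.0021  0.118 ] 45.0
```

servo_tool:
  increments:
    - {"dx": 0,"dy": 0,"dz": 0,"ax": 0,"ay": 0,"az": 0.131,"fingers": 1}
    - {"dx": 0,"dy": 0,"dz": 0,"ax": 0,"ay": 0,"az": 0.131,"fingers": 1}
    - {"dx": 0,"dy": 0,"dz": 0,"ax": 0,"ay": 0,"az": 0.131,"fingers": 1}
    - {"dx": 0,"dy": 0,"dz": 0,"ax": 0,"ay": 0,"az": 0.131,"fingers": 1}
    - {"dx": 0,"dy": 0,"dz": 0,"ax": 0,"ay": 0,"az": 0.131,"fingers": 1}
    - {"dx": 0,"dy": 0,"dz": 0,"ax": 0,"ay": 0,"az": 0.131,"fingers": 1}

```text
time_s: 35.1
tool_pos: [0.4536, -0.1206, 0.1665]
ee_rot: [0.925, 0.38, -0.0, -0.002]
ft_force: [-0.5, -0.1, -0.7]
opening: 0.395
```

servo_tool:
  increments:
    - {"dx": 0.037,"dy": 0.009,"dz": 0,"ax": 0,"ay": 0,"az": 0,"fingers": 1}
    - {"dx": 0.037,"dy": 0.009,"dz": 0,"ax": 0,"ay": 0,"az": 0,"fingers": 1}
    - {"dx": 0.037,"dy": 0.009,"dz": 0,"ax": 0,"ay": 0,"az": 0,"fingers": 1}
    - {"dx": 0.037,"dy": 0.009,"dz": 0,"ax": 0,"ay": 0,"az": 0,"fingers": 1}
    - {"dx": 0.037,"dy": 0.009,"dz": 0,"ax": 0,"ay": 0,"az": 0,"fingers": 1}
    - {"dx": 0.037,"dy": 0.009,"dz": 0,"ax": 0,"ay": 0,"az": 0,"fingers": 1}
    - {"dx": 0,"dy": 0,"dz": 0,"ax": 0,"ay": 0,"az": 0,"fingers": 1}
    - {"dx": 0,"dy": 0,"dz": 0,"ax": 0,"ay": 0,"az": 0,"fingers": 1}

```text
time_s: 35.9
tool_pos: [0.6488, -0.0017, 0.1661]
ee_rot: [0.924, 0.383, -0.001, -0.001]
ft_force: [-0.9, 0.4, -0.6]
opening: 0.397
```

```bash
python3 - <<'E'
from h import *
w=W[2]+[.001,.0013]; plan([(*w,.118,None)],0)
E
```

```text
t 35.9 pos [ 0.6488 -0.0017  0.1661] x-yaw 45.1 z [-0.003  0.001 -1.   ] F [-0.9  0.4 -0.6] op 0.397 q [-0.19  0.43  1.48  0.    1.23  0.6 ]
  TILTFIX [-0.003  0.001  0.   ]
  SHIFT 2 x [0.0003, 0.0006, 0.0241]
  end [ 0.65   -0.0021  0.1179] 45.1
```

servo_tool:
  increments:
    - {"dx": 0.0004,"dy": 0.001,"dz": 0.03,"ax": 0,"ay": 0,"az": 0,"fingers": 1}
    - {"dx": 0,"dy": 0,"dz": 0.026,"ax": 0,"ay": 0,"az": 0,"fingers": 1}
    - {"dx": 0,"dy": 0,"dz": 0.012,"ax": 0,"ay": 0,"az": 0,"fingers": 1}
    - {"dx": 0,"dy": 0,"dz": 0.006,"ax": 0,"ay": 0,"az": 0,"fingers": 1}
    - {"dx": 0,"dy": 0,"dz": 0.004,"ax": 0,"ay": 0,"az": 0,"fingers": 1}
    - {"dx": 0,"dy": 0,"dz": 0,"ax": 0,"ay": 0,"az": 0,"fingers": 1}

```text
time_s: 36.5
tool_pos: [0.6512, -0.003, 0.0916]
ee_rot: [0.924, 0.383, 0.001, 0.0]
ft_force: [-1.0, -0.4, -0.9]
opening: 0.397
```

servo_tool:
  increments:
    - {"dx": 0,"dy": 0,"dz": 0.005,"ax": 0,"ay": 0,"az": 0,"fingers": 1}
    - {"dx": 0,"dy": 0,"dz": 0.004,"ax": 0,"ay": 0,"az": 0,"fingers": 1}
    - {"dx": 0,"dy": 0,"dz": 0,"ax": 0,"ay": 0,"az": 0,"fingers": 1}
    - {"dx": 0,"dy": 0,"dz": 0,"ax": 0,"ay": 0,"az": 0,"fingers": 1}

```text
time_s: 36.9
tool_pos: [0.6511, -0.0026, 0.082]
ee_rot: [0.924, 0.383, 0.001, -0.0]
ft_force: [-1.5, 0.4, -1.9]
opening: 0.399
```

servo_tool:
  increments:
    - {"dx": 0,"dy": 0,"dz": 0.003,"ax": 0,"ay": 0,"az": 0,"fingers": 1}
    - {"dx": 0,"dy": 0,"dz": 0.001,"ax": 0,"ay": 0,"az": 0,"fingers": 1}
    - {"dx": 0,"dy": 0,"dz": 0,"ax": 0,"ay": 0,"az": 0,"fingers": 1}

```text
time_s: 37.2
tool_pos: [0.6513, -0.0027, 0.0809]
ee_rot: [0.924, 0.383, 0.001, 0.0]
ft_force: [-12.3, 0.5, 18.1]
opening: 0.399
```

servo_tool:
  increments:
    - {"dx": 0,"dy": 0,"dz": -0.001,"ax": 0,"ay": 0,"az": 0,"fingers": -0.15}
    - {"dx": 0,"dy": 0,"dz": 0,"ax": 0,"ay": 0,"az": 0,"fingers": -0.15}
    - {"dx": 0,"dy": 0,"dz": 0,"ax": 0,"ay": 0,"az": 0,"fingers": -0.15}
    - {"dx": 0,"dy": 0,"dz": -0.03,"ax": 0,"ay": 0,"az": 0,"fingers": -0.15}
    - {"dx": 0,"dy": 0,"dz": -0.04,"ax": 0,"ay": 0,"az": 0,"fingers": -0.2}
    - {"dx": 0,"dy": 0,"dz": -0.04,"ax": 0,"ay": 0,"az": 0,"fingers": 0}
    - {"dx": 0,"dy": 0,"dz": -0.04,"ax": 0,"ay": 0,"az": 0,"fingers": 0}

```text
time_s: 37.9
tool_pos: [0.651, -0.0029, 0.2303]
ee_rot: [0.924, 0.383, 0.001, -0.0]
ft_force: [0.8, 0.2, -0.3]
opening: 0.501
```

```bash
python3 - <<'E'
from h import *
plan([(.55,.0,.28,91)],0)
E
```

```text
t 37.9 pos [ 0.651  -0.0029  0.2303] x-yaw 45.02 z [ 0.002  0.001 -1.   ] F [ 0.8  0.2 -0.3] op 0.501 q [-0.19  0.37  1.43  0.    1.34  0.6 ]
  TILTFIX [ 0.001 -0.002  0.   ]
  TURN 6 x az -0.134
  SHIFT 3 x [0.0016, -0.0336, -0.0166]
  end [0.5501 0.     0.2801] 91.1
```

servo_tool:
  increments:
    - {"dx": -0.03,"dy": -0.03,"dz": -0.02,"ax": 0,"ay": 0,"az": 0.128,"fingers": 0}
    - {"dx": 0,"dy": 0,"dz": -0.03,"ax": 0,"ay": 0,"az": 0.128,"fingers": 0}
    - {"dx": 0,"dy": 0,"dz": -0.02,"ax": 0,"ay": 0,"az": 0.128,"fingers": 0.2}
    - {"dx": 0,"dy": 0,"dz": 0,"ax": 0,"ay": 0,"az": 0.128,"fingers": 0.2}
    - {"dx": 0,"dy": 0,"dz": 0,"ax": 0,"ay": 0,"az": 0.128,"fingers": 0.2}
    - {"dx": 0,"dy": 0,"dz": 0,"ax": 0,"ay": 0,"az": 0.128,"fingers": 0.2}
    - {"dx": 0,"dy": 0,"dz": 0,"ax": 0,"ay": 0,"az": 0,"fingers": 0.2}
    - {"dx": 0,"dy": 0,"dz": 0,"ax": 0,"ay": 0,"az": 0,"fingers": 0.2}

```text
time_s: 38.7
tool_pos: [0.6085, -0.0029, 0.2989]
ee_rot: [1.0, 0.011, 0.001, -0.0]
ft_force: [-0.0, 0.5, 0.6]
opening: 0.396
```

```bash
python3 - <<'E'
from h import *
st(); shot("wrist","w13")
E
```

```text
t 38.7 pos [ 0.6085 -0.0029  0.2989] x-yaw 1.21 z [ 0.002  0.001 -1.   ] F [-0.   0.5  0.6] op 0.396 q [-0.2   0.22  1.47  0.    1.44  1.35]
```

View pics/w13.png

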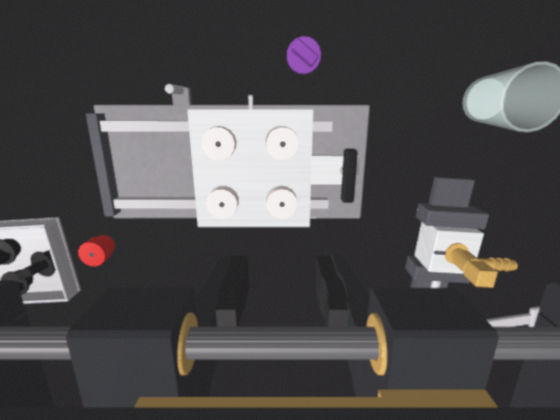

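```bash
python3 - <<'E'
from h import *
m=dict(np.load("pics/w13_m.npz")); im=np.load("pics/w13.npy"); g=im.min(2).astype(float)
for u0 in [(218,144),(283,144),(222,204),(282,204)]:
    yy,xx=np.mgrid[u0[1]-8:u0[1]+9,u0[0]-8:u0[0]+9]; s=g[u0[1]-8:u0[1]+9,u0[0]-8:u0[0]+9]; w=np.clip(170-s,0,None); u=[(w*xx).sum()/w.sum(),(w*yy).sum()/w.sum()]
    print(np.round(u,1),ray(m,u,.092).round(4))
d=np.zeros(g.shape,np.uint8); d[140:212,335:362]=g[140:212,335:362]<45
c,s=max(blobs(d),key=lambda t:t[1][4]); print("handle",c,s,ray(m,c,.087).round(4), ray(m,(s[0]+s[2]/2,s[1]),.087).round(4),ray(m,(s[0]+s[2]/2,s[1]+s[3]),.087).round(4))
p=ray(m,c,.087); plan([(p[0],p[1],.16,None),(p[0],p[1],.08,None)],0)
E
```

```text
[217.7 143.7] [0.6497 0.0632 0.092 ]
[282.3 143.8] [ 0.651  -0.0039  0.092 ]
[221.4 204.2] [0.5839 0.0621 0.092 ]
[281.6 204. ] [ 0.5854 -0.0045  0.092 ]
handle [351.1 184.4] [346 166   9  35 126] [ 0.608  -0.0805  0.087 ] [ 0.6283 -0.078   0.087 ] [ 0.5889 -0.0815  0.087 ]
t 38.75 pos [ 0.6085 -0.003   0.2989] x-yaw 1.19 z [ 0.002  0.001 -1.   ] F [ 0.2 -0.5 -0.6] op 0.4 q [-0.2   0.22  1.47  0.    1.44  1.35]
  TILTFIX [-0.001 -0.002  0.   ]
  SHIFT 4 x [-0.0005, 0.0194, 0.0347]
  SHIFT 2 x [-0.0001, -0.0, 0.0401]
  end [ 0.6079 -0.0806  0.0799] 1.2
```

servo_tool:
  increments:
    - {"dx": 0.0015,"dy": 0.019,"dz": 0.035,"ax": 0,"ay": 0,"az": 0,"fingers": 0.2}
    - {"dx": 0.0015,"dy": 0.019,"dz": 0.035,"ax": 0,"ay": 0,"az": 0,"fingers": 0.2}
    - {"dx": 0.0015,"dy": 0.019,"dz": 0.035,"ax": 0,"ay": 0,"az": 0,"fingers": 0.2}
    - {"dx": 0.0015,"dy": 0.019,"dz": 0.035,"ax": 0,"ay": 0,"az": 0,"fingers": 0.2}
    - {"dx": 0,"dy": 0,"dz": 0,"ax": 0,"ay": 0,"az": 0,"fingers": 0.2}
    - {"dx": 0,"dy": 0,"dz": 0,"ax": 0,"ay": 0,"az": 0,"fingers": 0.2}

```text
time_s: 39.35
tool_pos: [0.6158, -0.0787, 0.1588]
ee_rot: [1.0, 0.009, 0.0, -0.001]
ft_force: [0.5, -0.7, 0.2]
opening: 0.399
```

servo_tool:
  increments:
    - {"dx": 0,"dy": 0,"dz": 0.04,"ax": 0,"ay": 0,"az": 0,"fingers": 0.2}
    - {"dx": 0,"dy": 0,"dz": 0.039,"ax": 0,"ay": 0,"az": 0,"fingers": 0.2}
    - {"dx": 0,"dy": 0,"dz": 0,"ax": 0,"ay": 0,"az": 0,"fingers": 0.2}
    - {"dx": 0,"dy": 0,"dz": 0,"ax": 0,"ay": 0,"az": 0,"fingers": 0.2}

```text
time_s: 39.75
tool_pos: [0.6171, -0.0781, 0.082]
ee_rot: [1.0, 0.01, 0.002, -0.0]
ft_force: [0.4, -0.4, 0.6]
opening: 0.404
```

servo_tool:
  increments:
    - {"dx": 0,"dy": 0,"dz": 0,"ax": 0,"ay": 0,"az": 0,"fingers": 1}
    - {"dx": 0,"dy": 0,"dz": 0,"ax": 0,"ay": 0,"az": 0,"fingers": 1}
    - {"dx": 0,"dy": 0,"dz": 0,"ax": 0,"ay": 0,"az": 0,"fingers": 1}
    - {"dx": 0,"dy": 0,"dz": 0,"ax": 0,"ay": 0,"az": 0,"fingers": 1}
    - {"dx": 0,"dy": 0,"dz": 0,"ax": 0,"ay": 0,"az": 0,"fingers": 1}
    - {"dx": 0,"dy": 0,"dz": 0,"ax": 0,"ay": 0,"az": 0,"fingers": 1}
  force: 50

```text
time_s: 40.35
tool_pos: [0.6178, -0.077, 0.0827]
ee_rot: [1.0, 0.009, 0.003, -0.001]
ft_force: [0.2, 7.9, 7.5]
opening: 0.148
```

```bash
python3 - <<'E'
from h import *
st()
E
```

```text
t 40.35 pos [ 0.6178 -0.077   0.0827] x-yaw 1.04 z [ 0.006  0.003 -1.   ] F [0.2 7.9 7.5] op 0.148 q [-0.32  0.48  1.6   0.    1.06  1.23]
```

servo_tool:
  increments:
    - {"dx": 0,"dy": 0,"dz": -0.006,"ax": 0,"ay": 0,"az": 0,"fingers": 1}
    - {"dx": 0,"dy": 0,"dz": -0.006,"ax": 0,"ay": 0,"az": 0,"fingers": 1}
    - {"dx": 0,"dy": 0,"dz": -0.005,"ax": 0,"ay": 0,"az": 0,"fingers": 1}
    - {"dx": 0,"dy": 0,"dz": 0,"ax": 0,"ay": 0,"az": 0,"fingers": 1}
    - {"dx": 0,"dy": 0,"dz": 0,"ax": 0,"ay": 0,"az": 0,"fingers": 1}

```text
time_s: 40.85
tool_pos: [0.6176, -0.077, 0.0978]
ee_rot: [1.0, 0.009, 0.003, -0.001]
ft_force: [8.0, 5.7, -7.0]
opening: 0.153
```

```bash
python3 - <<'E'
from h import *
st()
E
```

```text
t 40.85 pos [ 0.6176 -0.077   0.0978] x-yaw 1.03 z [ 0.006  0.003 -1.   ] F [ 8.   5.7 -7. ] op 0.153 q [-0.32  0.46  1.6   0.01  1.08  1.23]
```

servo_tool:
  increments:
    - {"dx": 0,"dy": 0,"dz": -0.002,"ax": 0,"ay": 0,"az": 0,"fingers": 1}
    - {"dx": 0,"dy": -0.015,"dz": 0,"ax": 0,"ay": 0,"az": 0,"fingers": 1}
    - {"dx": 0,"dy": -0.02,"dz": 0,"ax": 0,"ay": 0,"az": 0,"fingers": 1}
    - {"dx": 0,"dy": -0.02,"dz": 0,"ax": 0,"ay": 0,"az": 0,"fingers": 1}
    - {"dx": 0,"dy": -0.02,"dz": 0,"ax": 0,"ay": 0,"az": 0,"fingers": 1}
    - {"dx": 0,"dy": -0.015,"dz": 0,"ax": 0,"ay": 0,"az": 0,"fingers": 1}
    - {"dx": 0,"dy": 0,"dz": 0,"ax": 0,"ay": 0,"az": 0,"fingers": 1}
    - {"dx": 0,"dy": 0,"dz": 0,"ax": 0,"ay": 0,"az": 0,"fingers": 1}

```text
time_s: 41.65
tool_pos: [0.6158, 0.0121, 0.0998]
ee_rot: [1.0, 0.009, 0.003, -0.0]
ft_force: [6.5, 0.4, -7.2]
opening: 0.151
```

```bash
python3 - <<'E'
from h import *
st()
E
```

```text
t 41.65 pos [0.6158 0.0121 0.0998] x-yaw 1.08 z [ 0.005  0.001 -1.   ] F [ 6.5  0.4 -7.2] op 0.151 q [-0.17  0.44  1.61  0.    1.08  1.38]
```

servo_tool:
  increments:
    - {"dx": 0,"dy": -0.001,"dz": 0.004,"ax": 0,"ay": 0,"az": 0,"fingers": 1}
    - {"dx": 0,"dy": 0,"dz": 0.006,"ax": 0,"ay": 0,"az": 0,"fingers": 1}
    - {"dx": 0,"dy": 0,"dz": 0.006,"ax": 0,"ay": 0,"az": 0,"fingers": 1}
    - {"dx": 0,"dy": 0,"dz": 0.002,"ax": 0,"ay": 0,"az": 0,"fingers": 1}
    - {"dx": 0,"dy": 0,"dz": 0,"ax": 0,"ay": 0,"az": 0,"fingers": 1}
    - {"dx": 0,"dy": 0,"dz": 0,"ax": 0,"ay": 0,"az": 0,"fingers": 1}

```text
time_s: 42.25
tool_pos: [0.6159, 0.0121, 0.0827]
ee_rot: [1.0, 0.009, 0.003, -0.0]
ft_force: [2.3, 0.3, 4.1]
opening: 0.152
```

servo_tool:
  increments:
    - {"dx": 0,"dy": 0,"dz": 0,"ax": 0,"ay": 0,"az": 0,"fingers": 0.3}
    - {"dx": 0,"dy": 0,"dz": 0,"ax": 0,"ay": 0,"az": 0,"fingers": 0.3}
    - {"dx": 0,"dy": 0,"dz": 0,"ax": 0,"ay": 0,"az": 0,"fingers": 0.3}
    - {"dx": 0,"dy": 0,"dz": -0.03,"ax": 0,"ay": 0,"az": 0,"fingers": 0.3}
    - {"dx": 0,"dy": 0,"dz": -0.04,"ax": 0,"ay": 0,"az": 0,"fingers": 0.2}
    - {"dx": 0,"dy": 0,"dz": -0.04,"ax": 0,"ay": 0,"az": 0,"fingers": 0.2}
    - {"dx": 0,"dy": 0,"dz": -0.04,"ax": 0,"ay": 0,"az": 0,"fingers": 0.2}
    - {"dx": 0,"dy": 0,"dz": -0.04,"ax": 0,"ay": 0,"az": 0,"fingers": 0.2}

```text
time_s: 43.05
tool_pos: [0.6135, 0.0122, 0.2722]
ee_rot: [1.0, 0.009, 0.0, -0.0]
ft_force: [0.8, -0.0, -1.2]
opening: 0.398
```

servo_tool:
  increments:
    - {"dx": -0.02,"dy": 0.03,"dz": 0,"ax": 0,"ay": 0,"az": 0,"fingers": 0.2}
    - {"dx": -0.02,"dy": 0.03,"dz": 0,"ax": 0,"ay": 0,"az": 0,"fingers": 0.2}
    - {"dx": -0.02,"dy": 0.03,"dz": 0,"ax": 0,"ay": 0,"az": 0,"fingers": 0.2}
    - {"dx": 0,"dy": 0,"dz": 0,"ax": 0,"ay": 0,"az": 0,"fingers": 0.2}
    - {"dx": 0,"dy": 0,"dz": 0,"ax": 0,"ay": 0,"az": 0,"fingers": 0.2}

```text
time_s: 43.55
tool_pos: [0.5554, -0.0792, 0.2708]
ee_rot: [1.0, 0.008, 0.001, -0.001]
ft_force: [-0.5, 0.1, 0.3]
opening: 0.401
```

```bash
python3 - <<'E'
from h import *
st(); shot("wrist","w14")
E
```

```text
t 43.55 pos [ 0.5554 -0.0792  0.2708] x-yaw 0.91 z [ 0.001  0.001 -1.   ] F [-0.5  0.1  0.3] op 0.401 q [-0.35  0.14  1.63  0.    1.37  1.2 ]
```

View pics/w14.png

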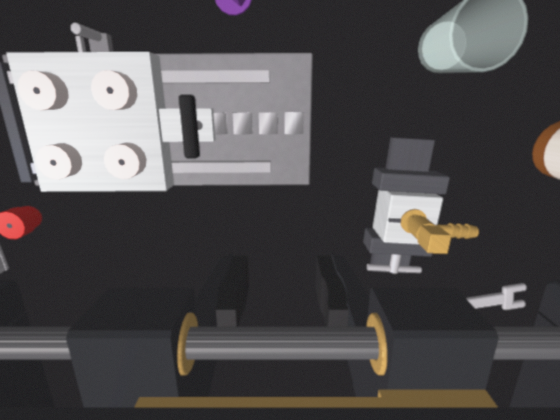

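servo_tool:
  increments:
    - {"dx": -0.022,"dy": 0.03,"dz": 0.005,"ax": 0,"ay": 0,"az": 0,"fingers": -0.1}
    - {"dx": -0.022,"dy": 0.03,"dz": 0.005,"ax": 0,"ay": 0,"az": 0,"fingers": -0.1}
    - {"dx": -0.022,"dy": 0.03,"dz": 0.005,"ax": 0,"ay": 0,"az": 0,"fingers": -0.1}
    - {"dx": -0.022,"dy": 0.03,"dz": 0.005,"ax": 0,"ay": 0,"az": 0,"fingers": -0.1}
    - {"dx": -0.022,"dy": 0.03,"dz": 0,"ax": 0,"ay": 0,"az": 0,"fingers": -0.1}
    - {"dx": 0,"dy": 0,"dz": 0,"ax": 0,"ay": 0,"az": 0,"fingers": -0.1}
    - {"dx": 0,"dy": 0,"dz": 0,"ax": 0,"ay": 0,"az": 0,"fingers": -0.1}

```text
time_s: 44.3
tool_pos: [0.449, -0.2304, 0.2506]
ee_rot: [1.0, 0.009, 0.001, -0.001]
ft_force: [0.2, 0.6, 0.1]
opening: 0.548
```

```bash
python3 - <<'E'
from h import *
st(); im,m=shot("wrist","w15")
p=proj(m,[.51,-.235,.08]).astype(int); print(p)
x0,y0=max(p[0]-90,0),max(p[1]-75,0); print(x0,y0)
cv2.imwrite("pics/c15.png",cv2.resize(im[y0:y0+150,x0:x0+180,::-1],None,fx=4,fy=4,interpolation=cv2.INTER_CUBIC))
E
```

```text
t 44.3 pos [ 0.449  -0.2304  0.2506] x-yaw 0.98 z [ 0.002  0.001 -1.   ] F [0.2 0.6 0.1] op 0.548 q [-0.71  0.03  1.79  0.    1.32  0.84]
[286 128]
196 53
```

View pics/c15.png

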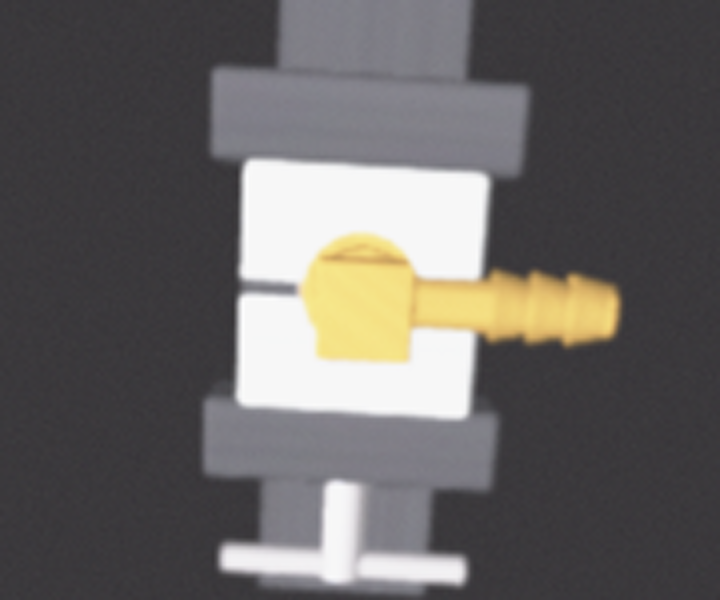

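```bash
python3 - <<'E'
from h import *
m=dict(np.load("pics/w15_m.npz")); f=lambda p:np.array(p)/4+[196,53]
A=lambda a,b:np.degrees(np.arctan2(*(b-a)[1::-1])).round(1)
S=[ray(m,f(p),.116)[:2] for p in [(318,262),(413,262),(411,361),(317,359)]]
print("stub",np.mean(S,0).round(4),[np.linalg.norm(S[(i+1)%4]-S[i]).round(4) for i in range(4)],[A(S[i],S[(i+1)%4]) for i in range(4)])
B=[ray(m,f(p),.05)[:2] for p in [(245,160),(489,172),(470,417),(237,405)]]
print("block",np.mean(B,0).round(4),[np.linalg.norm(B[(i+1)%4]-B[i]).round(4) for i in range(4)],[A(B[i],B[(i+1)%4]) for i in range(4)])
r=[ray(m,f(p),.051)[:2] for p in [(240,288),(298,291)]]; print("rib",A(r[1],r[0]))
b=[ray(m,f(p),.077)[:2] for p in [(413,305),(617,309)]]; print("barb",np.round(b,4),A(b[0],b[1]), "axis->tip",A(np.mean(B,0),b[1]),A(np.mean(S,0),b[1]),np.linalg.norm(b[1]-np.mean(S,0)))
E
```

```text
stub [ 0.5102 -0.235 ] [np.float64(0.0189), np.float64(0.0194), np.float64(0.0191), np.float64(0.019)] [np.float64(-89.1), np.float64(-179.3), np.float64(89.7), np.float64(-0.1)]
block [ 0.5099 -0.2349] [np.float64(0.0595), np.float64(0.0597), np.float64(0.0602), np.float64(0.0594)] [np.float64(-91.7), np.float64(178.3), np.float64(88.0), np.float64(-2.5)]
rib 88.1
barb [[ 0.5089 -0.2468]
 [ 0.5088 -0.294 ]] -90.2 axis->tip -91.1 -91.4 0.058941366271762156
```

servo_tool:
  increments:
    - {"dx": 0,"dy": 0,"dz": 0,"ax": 0,"ay": 0,"az": -0.1486,"fingers": -0.1}
    - {"dx": 0,"dy": 0,"dz": 0,"ax": 0,"ay": 0,"az": -0.1486,"fingers": -0.1}
    - {"dx": 0,"dy": 0,"dz": 0,"ax": 0,"ay": 0,"az": -0.1486,"fingers": -0.1}
    - {"dx": 0,"dy": 0,"dz": 0,"ax": 0,"ay": 0,"az": -0.1486,"fingers": -0.1}
    - {"dx": 0,"dy": 0,"dz": 0,"ax": 0,"ay": 0,"az": -0.1486,"fingers": -0.1}
    - {"dx": 0,"dy": 0,"dz": 0,"ax": 0,"ay": 0,"az": -0.1486,"fingers": -0.1}
    - {"dx": 0,"dy": 0,"dz": 0,"ax": 0,"ay": 0,"az": -0.1486,"fingers": -0.1}
    - {"dx": 0,"dy": 0,"dz": 0,"ax": 0,"ay": 0,"az": -0.1486,"fingers": -0.1}

```text
time_s: 45.15
tool_pos: [0.4498, -0.229, 0.2507]
ee_rot: [0.821, 0.571, 0.001, 0.0]
ft_force: [0.7, 0.8, -0.7]
opening: 0.55
```

servo_tool:
  increments:
    - {"dx": 0,"dy": 0,"dz": 0,"ax": 0,"ay": 0,"az": -0.1486,"fingers": -0.1}
    - {"dx": 0,"dy": 0,"dz": 0,"ax": 0,"ay": 0,"az": -0.1486,"fingers": -0.1}
    - {"dx": 0,"dy": 0,"dz": 0,"ax": 0,"ay": 0,"az": -0.1486,"fingers": -0.1}
    - {"dx": 0,"dy": 0,"dz": 0,"ax": 0,"ay": 0,"az": -0.1486,"fingers": -0.1}
    - {"dx": 0,"dy": 0,"dz": 0,"ax": 0,"ay": 0,"az": -0.1486,"fingers": -0.1}
    - {"dx": 0,"dy": 0,"dz": 0,"ax": 0,"ay": 0,"az": -0.1486,"fingers": -0.1}
    - {"dx": 0,"dy": 0,"dz": 0,"ax": 0,"ay": 0,"az": -0.1486,"fingers": -0.1}
    - {"dx": 0,"dy": 0,"dz": 0,"ax": 0,"ay": 0,"az": -0.1486,"fingers": -0.1}

```text
time_s: 45.95
tool_pos: [0.4498, -0.229, 0.2507]
ee_rot: [0.36, 0.933, 0.001, 0.001]
ft_force: [-0.0, -0.1, -0.4]
opening: 0.553
```

servo_tool:
  increments:
    - {"dx": 0,"dy": 0,"dz": 0,"ax": 0,"ay": 0,"az": -0.1486,"fingers": -0.1}
    - {"dx": 0,"dy": 0,"dz": 0,"ax": 0,"ay": 0,"az": -0.1486,"fingers": -0.1}
    - {"dx": 0,"dy": 0,"dz": 0,"ax": 0,"ay": 0,"az": -0.1486,"fingers": -0.1}
    - {"dx": 0,"dy": 0,"dz": 0,"ax": 0,"ay": 0,"az": -0.1486,"fingers": -0.1}
    - {"dx": 0,"dy": 0,"dz": 0,"ax": 0,"ay": 0,"az": -0.1486,"fingers": -0.1}
    - {"dx": 0,"dy": 0,"dz": 0,"ax": 0,"ay": 0,"az": 0,"fingers": -0.1}
    - {"dx": 0,"dy": 0,"dz": 0,"ax": 0,"ay": 0,"az": 0,"fingers": -0.1}

```text
time_s: 46.65
tool_pos: [0.4493, -0.2296, 0.2506]
ee_rot: [0.003, 1.0, 0.001, 0.001]
ft_force: [-0.6, 0.4, 0.5]
opening: 0.554
```

```bash
python3 - <<'E'
from h import *
plan([(.510,-.235,.16,179.8)],0)
E
```

```text
t 46.65 pos [ 0.4493 -0.2296  0.2506] x-yaw 179.7 z [ 0.002  0.001 -1.   ] F [-0.6  0.4  0.5] op 0.554 q [-0.71  0.03  1.79  0.    1.32 -2.28]
  TILTFIX [0.001 0.002 0.   ]
  SHIFT 3 x [-0.0202, -0.0017, 0.0302]
  end [ 0.5099 -0.235   0.16  ] 179.7
```

servo_tool:
  increments:
    - {"dx": -0.0202,"dy": -0.0017,"dz": 0.03,"ax": 0,"ay": 0,"az": 0,"fingers": -0.1}
    - {"dx": -0.0202,"dy": -0.0017,"dz": 0.03,"ax": 0,"ay": 0,"az": 0,"fingers": -0.1}
    - {"dx": -0.0202,"dy": -0.0017,"dz": 0.03,"ax": 0,"ay": 0,"az": 0,"fingers": -0.1}
    - {"dx": 0,"dy": 0,"dz": 0,"ax": 0,"ay": 0,"az": 0,"fingers": -0.1}
    - {"dx": 0,"dy": 0,"dz": 0,"ax": 0,"ay": 0,"az": 0,"fingers": -0.1}

```text
time_s: 47.15
tool_pos: [0.509, -0.2352, 0.1602]
ee_rot: [0.002, 1.0, 0.001, -0.0]
ft_force: [-0.0, 0.2, 0.7]
opening: 0.548
```

```bash
python3 - <<'E'
from h import *
plan([(.510,-.235,.108,None)],0)
E
```

```text
t 47.15 pos [ 0.509  -0.2352  0.1602] x-yaw 179.77 z [-0.     0.002 -1.   ] F [-0.   0.2  0.7] op 0.548 q [-0.65  0.26  1.73  0.    1.16 -2.21]
  TILTFIX [ 0.002 -0.     0.   ]
  SHIFT 2 x [-0.0005, 0.0001, 0.0261]
  end [ 0.51  -0.235  0.108] 179.8
```

servo_tool:
  increments:
    - {"dx": -0.0005,"dy": 0,"dz": 0.026,"ax": 0,"ay": 0,"az": 0,"fingers": -0.1}
    - {"dx": -0.0005,"dy": 0,"dz": 0.026,"ax": 0,"ay": 0,"az": 0,"fingers": -0.1}
    - {"dx": 0,"dy": 0,"dz": 0,"ax": 0,"ay": 0,"az": 0,"fingers": -0.1}
    - {"dx": 0,"dy": 0,"dz": 0,"ax": 0,"ay": 0,"az": 0,"fingers": 1}
    - {"dx": 0,"dy": 0,"dz": 0,"ax": 0,"ay": 0,"az": 0,"fingers": 1}
    - {"dx": 0,"dy": 0,"dz": 0,"ax": 0,"ay": 0,"az": 0,"fingers": 1}
    - {"dx": 0,"dy": 0,"dz": 0,"ax": 0,"ay": 0,"az": 0,"fingers": 1}
    - {"dx": 0,"dy": 0,"dz": 0,"ax": 0,"ay": 0,"az": 0,"fingers": 1}
  force: 60

```text
time_s: 47.95
tool_pos: [0.5113, -0.234, 0.1107]
ee_rot: [0.002, 1.0, 0.002, 0.002]
ft_force: [-0.3, 11.5, 12.0]
opening: 0.221
```

```bash
python3 - <<'E'
from h import *
s,R=st(); print(s["torque"])
E
```

```text
t 47.95 pos [ 0.5113 -0.234   0.1107] x-yaw 179.79 z [ 0.003  0.004 -1.   ] F [-0.3 11.5 12. ] op 0.221 q [-0.64  0.33  1.75  0.01  1.06 -2.21]
[ 1.94167178 -0.06956891 -0.16578168]
```

servo_tool:
  increments:
    - {"dx": 0,"dy": 0.001,"dz": -0.001,"ax": 0,"ay": 0,"az": 0,"fingers": 1}
    - {"dx": 0,"dy": 0,"dz": 0,"ax": 0,"ay": 0,"az": 0.05,"fingers": 1}
    - {"dx": 0,"dy": 0,"dz": 0,"ax": 0,"ay": 0,"az": 0.1,"fingers": 1}
    - {"dx": 0,"dy": 0,"dz": 0,"ax": 0,"ay": 0,"az": 0.1,"fingers": 1}
    - {"dx": 0,"dy": 0,"dz": 0,"ax": 0,"ay": 0,"az": 0.1,"fingers": 1}
    - {"dx": 0,"dy": 0,"dz": 0,"ax": 0,"ay": 0,"az": 0.1,"fingers": 1}
    - {"dx": 0,"dy": 0,"dz": 0,"ax": 0,"ay": 0,"az": 0.05,"fingers": 1}
    - {"dx": 0,"dy": 0,"dz": 0,"ax": 0,"ay": 0,"az": 0,"fingers": 1}

```text
time_s: 48.75
tool_pos: [0.5111, -0.2337, 0.1108]
ee_rot: [0.249, 0.968, 0.002, 0.001]
ft_force: [1.5, 6.7, 2.6]
opening: 0.224
```

```bash
python3 - <<'E'
from h import *
s,R=st(); print(s["torque"])
m=vision.camera_model("top"); im,_=shot("top","t2"); im2,m2=shot("wrist","w16")
E
```

```text
t 48.75 pos [ 0.5111 -0.2337  0.1108] x-yaw 151.11 z [ 0.003  0.002 -1.   ] F [1.5 6.7 2.6] op 0.224 q [-0.64  0.33  1.75  0.    1.06 -1.71]
[ 1.04842291 -0.38043502  0.0416814 ]
```

servo_tool:
  increments:
    - {"dx": 0,"dy": 0,"dz": 0,"ax": 0,"ay": 0,"az": 0.12,"fingers": 1}
    - {"dx": 0,"dy": 0,"dz": 0,"ax": 0,"ay": 0,"az": 0.12,"fingers": 1}
    - {"dx": 0,"dy": 0,"dz": 0,"ax": 0,"ay": 0,"az": 0.12,"fingers": 1}
    - {"dx": 0,"dy": 0,"dz": 0,"ax": 0,"ay": 0,"az": 0.12,"fingers": 1}
    - {"dx": 0,"dy": 0,"dz": 0,"ax": 0,"ay": 0,"az": 0.12,"fingers": 1}
    - {"dx": 0,"dy": 0,"dz": 0,"ax": 0,"ay": 0,"az": 0.12,"fingers": 1}
    - {"dx": 0,"dy": 0,"dz": 0,"ax": 0,"ay": 0,"az": 0.12,"fingers": 1}
    - {"dx": 0,"dy": 0,"dz": 0.0005,"ax": 0,"ay": 0,"az": 0.12,"fingers": 1}

```text
time_s: 49.65
tool_pos: [0.511, -0.2335, 0.1104]
ee_rot: [0.67, 0.743, 0.002, 0.0]
ft_force: [1.1, 7.4, 6.3]
opening: 0.221
```

servo_tool:
  increments:
    - {"dx": 0,"dy": 0,"dz": 0,"ax": 0,"ay": 0,"az": 0.12,"fingers": 1}
    - {"dx": 0,"dy": 0,"dz": 0,"ax": 0,"ay": 0,"az": 0.12,"fingers": 1}
    - {"dx": 0,"dy": 0,"dz": 0,"ax": 0,"ay": 0,"az": 0.12,"fingers": 1}
    - {"dx": 0,"dy": 0,"dz": 0,"ax": 0,"ay": 0,"az": 0.12,"fingers": 1}
    - {"dx": 0,"dy": 0,"dz": 0,"ax": 0,"ay": 0,"az": 0.12,"fingers": 1}
    - {"dx": 0,"dy": 0,"dz": 0,"ax": 0,"ay": 0,"az": 0.12,"fingers": 1}
    - {"dx": 0,"dy": 0,"dz": 0,"ax": 0,"ay": 0,"az": 0.12,"fingers": 1}
    - {"dx": 0,"dy": 0,"dz": 0.0005,"ax": 0,"ay": 0,"az": 0.12,"fingers": 1}

```text
time_s: 50.45
tool_pos: [0.5111, -0.2333, 0.1101]
ee_rot: [0.937, 0.349, 0.002, -0.001]
ft_force: [0.6, 9.0, 8.1]
opening: 0.218
```

servo_tool:
  increments:
    - {"dx": 0,"dy": 0,"dz": 0,"ax": 0,"ay": 0,"az": 0.12,"fingers": 1}
    - {"dx": 0,"dy": 0,"dz": 0,"ax": 0,"ay": 0,"az": 0.12,"fingers": 1}
    - {"dx": 0,"dy": 0,"dz": 0,"ax": 0,"ay": 0,"az": 0,"fingers": 1}
    - {"dx": 0,"dy": 0,"dz": 0,"ax": 0,"ay": 0,"az": 0,"fingers": 1}

```text
time_s: 50.85
tool_pos: [0.5112, -0.2332, 0.1101]
ee_rot: [0.972, 0.237, 0.002, -0.001]
ft_force: [1.9, 8.4, 4.8]
opening: 0.22
```

```bash
python3 - <<'E'
from h import *
s,R=st(); print(s["torque"])
im,m=shot("wrist","w17")
# brass mask
h=cv2.cvtColor(im,cv2.COLOR_RGB2HSV); k=((h[...,0]>12)&(h[...,0]<32)&(h[...,1]>110)&(h[...,2]>90)); k[330:]=0
for b in blobs(k,60): print(b)
E
```

```text
t 50.85 pos [ 0.5112 -0.2332  0.1101] x-yaw 27.39 z [ 0.003  0.003 -1.   ] F [1.9 8.4 4.8] op 0.22 q [-0.64  0.33  1.75  0.01  1.06  0.45]
[ 1.64878136 -0.15209834 -0.10442995]
(array([530.5, 204.7]), array([511, 194,  41,  25, 335], dtype=int32))
(array([264.2, 265.8]), array([ 176,  219,  129,   97, 5388], dtype=int32))
(array([504.1, 243.2]), array([497, 220,  16,  47, 309], dtype=int32))
(array([218.3, 321.4]), array([213, 313,  12,  17, 135], dtype=int32))
(array([344.8, 321.7]), array([339, 313,  13,  17, 150], dtype=int32))
```

servo_tool:
  increments:
    - {"dx": 0,"dy": 0,"dz": 0,"ax": 0,"ay": 0,"az": 0.11,"fingers": 1}
    - {"dx": 0,"dy": 0,"dz": 0,"ax": 0,"ay": 0,"az": 0.11,"fingers": 1}
    - {"dx": 0,"dy": 0,"dz": 0,"ax": 0,"ay": 0,"az": 0.1,"fingers": 1}
    - {"dx": 0,"dy": 0,"dz": 0,"ax": 0,"ay": 0,"az": 0.1,"fingers": 1}
    - {"dx": 0,"dy": 0,"dz": 0,"ax": 0,"ay": 0,"az": 0.093,"fingers": 1}
    - {"dx": 0,"dy": 0,"dz": 0,"ax": 0,"ay": 0,"az": 0,"fingers": 1}
    - {"dx": 0,"dy": 0,"dz": 0,"ax": 0,"ay": 0,"az": 0,"fingers": 1}

```text
time_s: 51.6
tool_pos: [0.5114, -0.2332, 0.1099]
ee_rot: [1.0, -0.017, 0.002, -0.002]
ft_force: [2.2, 8.2, 3.0]
opening: 0.22
```

```bash
python3 - <<'E'
from h import *
s,R=st(); print(s["torque"])
E
```

```text
t 51.6 pos [ 0.5114 -0.2332  0.1099] x-yaw -1.99 z [ 0.004  0.003 -1.   ] F [2.2 8.2 3. ] op 0.22 q [-0.64  0.33  1.75  0.01  1.06  0.96]
[ 1.69277278 -0.39509342  0.05314331]
```

servo_tool:
  increments:
    - {"dx": 0,"dy": 0,"dz": 0,"ax": 0,"ay": 0,"az": 0,"fingers": 0}
    - {"dx": 0,"dy": 0,"dz": 0,"ax": 0,"ay": 0,"az": 0,"fingers": -0.1}
    - {"dx": 0,"dy": 0,"dz": 0,"ax": 0,"ay": 0,"az": 0,"fingers": -0.1}
    - {"dx": 0,"dy": 0,"dz": -0.035,"ax": 0,"ay": 0,"az": 0,"fingers": -0.1}
    - {"dx": 0,"dy": 0,"dz": -0.04,"ax": 0,"ay": 0,"az": 0,"fingers": -0.1}
    - {"dx": -0.02,"dy": 0,"dz": -0.04,"ax": 0,"ay": 0,"az": 0,"fingers": -0.1}
    - {"dx": -0.04,"dy": 0,"dz": -0.02,"ax": 0,"ay": 0,"az": 0,"fingers": -0.1}
    - {"dx": 0,"dy": 0,"dz": 0,"ax": 0,"ay": 0,"az": 0,"fingers": -0.1}

```text
time_s: 52.4
tool_pos: [0.4489, -0.234, 0.2474]
ee_rot: [1.0, -0.018, 0.003, 0.002]
ft_force: [-0.1, 0.6, 1.0]
opening: 0.549
```

servo_tool:
  increments:
    - {"dx": 0,"dy": 0,"dz": 0,"ax": 0,"ay": 0,"az": 0,"fingers": -0.1}
    - {"dx": 0,"dy": 0,"dz": 0,"ax": 0,"ay": 0,"az": 0,"fingers": -0.1}

```text
time_s: 52.6
tool_pos: [0.4503, -0.233, 0.2429]
ee_rot: [1.0, -0.018, 0.001, -0.001]
ft_force: [-0.2, -0.5, -0.1]
opening: 0.548
```

```bash
python3 - <<'E'
from h import *
st(); im,m=shot("wrist","w18"); b,_=shot("side","s2"); shot("top","t3")
p=proj(m,[.51,-.235,.08]).astype(int)
x0,y0=p[0]-100,max(p[1]-75,0); print(x0,y0)
c=cv2.resize(im[y0:y0+150,x0:x0+200],None,fx=2,fy=2,interpolation=cv2.INTER_CUBIC)
d=cv2.resize(b[120:420,150:390],(400,500)); c=np.pad(c,((0,200),(0,0),(0,0)))
cv2.imwrite("pics/c18.png",np.hstack([c,d])[:,:,::-1])
E
```

```text
t 52.6 pos [ 0.4503 -0.233   0.2429] x-yaw -2.01 z [ 0.001  0.001 -1.   ] F [-0.2 -0.5 -0.1] op 0.548 q [-0.71  0.04  1.79  0.    1.31  0.89]
180 54
```

View pics/c18.png

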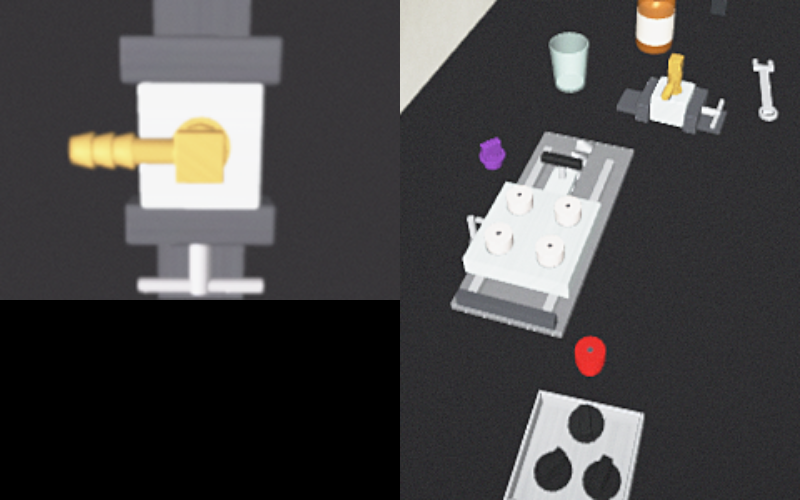

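```bash
python3 - <<'E'
from h import *
m=dict(np.load("pics/w18_m.npz")); im=np.load("pics/w18.npy"); f=lambda p:np.array(p)/2+[180,54]
A=lambda a,b:np.degrees(np.arctan2(*(b-a)[1::-1])).round(1)
B=[ray(m,f(p),.05)[:2] for p in [(139,84),(263,83),(260,208),(140,206)]]
print("block",np.mean(B,0).round(4),[A(B[i],B[(i+1)%4]) for i in range(4)])
S=[ray(m,f(p),.115)[:2] for p in [(176,131),(223,131),(223,184),(176,182)]]
print("stub",np.mean(S,0).round(4),[A(S[i],S[(i+1)%4]) for i in range(4)])
h=cv2.cvtColor(im,cv2.COLOR_RGB2HSV); k=((h[...,0]>12)&(h[...,0]<32)&(h[...,1]>110)&(h[...,2]>70)).astype(np.uint8)
pts=[]
for x in range(218,246):
    c=np.nonzero(k[100:160,x])[0]
    if len(c): pts.append(ray(m,(x,100+c.mean()),.076)[:2])
pts=np.array(pts); v=np.polyfit(pts[:,1],pts[:,0],1); print("barb dir deg",90-np.degrees(np.arctan(v[0])), "axis->tip",A(np.array([.510,-.235]),pts[0]))
# carriage check from w14
m=dict(np.load("pics/w14_m.npz")); print("handle",ray(m,(189.5,126),.087).round(4)); 
for u in [(37,90),(110,90),(54,162),(121,161)]: print("cart",ray(m,u,.076).round(4))
E
```

```text
block [ 0.51   -0.2349] [np.float64(-91.6), np.float64(178.2), np.float64(87.0), np.float64(-3.4)]
stub [ 0.5105 -0.2349] [np.float64(-92.1), np.float64(178.5), np.float64(85.5), np.float64(-2.8)]
barb dir deg 86.87804852590725 axis->tip 86.6
handle [0.6159 0.0083 0.087 ]
cart [0.6463 0.1541 0.076 ]
cart [0.6473 0.0846 0.076 ]
cart [0.5775 0.1525 0.076 ]
cart [0.5795 0.084  0.076 ]
```

```bash
python3 - <<'E'
from h import *
m=dict(np.load("pics/t3_m.npz"))
def edge(f,y,x0,x1):
    # subpixel half-level crossing along the projected carriage row, between world y=x0..x1 at z=.056
    g=cv2.cvtColor(np.load(f),cv2.COLOR_RGB2GRAY).astype(np.float32)
    ys=np.linspace(x0,x1,400); P=np.float32([proj(m,[y-.0192*(t-.03),t,.056]) for t in ys])
    v=cv2.remap(g,P[:,:1],P[:,1:],cv2.INTER_LINEAR).ravel(); h=(v.max()+v.min())/2; i=np.argmax(abs(np.gradient(cv2.blur(v[:,None],(1,9)).ravel()))); j=np.nonzero(np.diff(np.sign(v-h)))[0]
    return ys[i].round(4),ys[j].round(4)
for y in (.613,.605,.62,.672,.555):
    print(y,"left",edge("pics/top0.npy",y,.075,.125),edge("pics/t3.npy",y,.165,.215))
for y in (.67,.66,.57,.56): print(y,"right",edge("pics/top0.npy",y,-.06,-.02),edge("pics/t3.npy",y,.03,.07))
E
```

```text
0.613 left (np.float64(0.1038), array([0.1038, 0.1039])) (np.float64(0.2097), array([0.1973, 0.1975]))
0.605 left (np.float64(0.1053), array([0.1041])) (np.float64(0.2105), array([0.198]))
0.62 left (np.float64(0.1042), array([0.1043])) (np.float64(0.2089), array([0.1987]))
0.672 left (np.float64(0.1038), array([0.0754, 0.1052])) (np.float64(0.213), array([0.1965]))
0.555 left (np.float64(0.1026), array([0.1031])) (np.float64(0.2106), array([0.1966, 0.1998, 0.2048]))
0.67 right (np.float64(-0.0378), array([-0.0356])) (np.float64(0.0543), array([0.054]))
0.66 right (np.float64(-0.0366), array([-0.0361])) (np.float64(0.0553), array([0.0544]))
0.57 right (np.float64(-0.0207), array([-0.0377, -0.0203])) (np.float64(0.0523), array([0.0525]))
0.56 right (np.float64(-0.0377), array([-0.037])) (np.float64(0.0506), array([0.0519]))
```

```bash
python3 -c "
from workcell import manip
print(manip.hand_in())"
```

```text
the job is handed in; nothing more can be done
None
```

I handed the job in at about 53 s of the 210 s. As far as my checks can tell, every part of it is done; `hand_in` gave no verdict.

- **Plugs:** all three were lifted out and are standing in the steel tray, seen in the last side view. One touched something with about 9 N sideways while it was being lowered there.
- **Cartridges:** all four were set in the wells before the carriage moved. Each was pressed down until it met 14–18 N, and the last side view shows them upright and level.
- **Carriage:** I lifted the bar and slid the carriage. The bar then went down to the same height it started from.
    - The tool reading gave 89.1 mm of travel and the top camera's edge shift gave about 90 mm.
    - Positions I picked by eye near the edge of a wrist picture gave only 86–88 mm. I trusted the other two.
- **Elbow:** I turned it about 3.17 rad clockwise from an estimated 0.03, so it should sit near 3.2. The last wrist picture put the barb at 86.6–86.9° against about 88° for the rib, about 1° off and well within the 7° allowed.
- **Left alone:** no move went near the beaker, jar, wrench or the red and purple look-alikes, and they look unmoved in the pictures. The gripper is open and touching nothing.

I saw no knocked cartridge and no slackened grip during the run.

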